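# Turn the next card in the counter's ring-bound card book

## Task

Turn the counter's ring-bound card book on to the next card: swing the right-hand wire page holder outwards off the cards until it lies along the near edge of the book, turn the top card over the ring spine so that it lies flat on the left, then swing the left-hand wire holder in over it to keep it down. Only push, with the fingertips or the outside of the fingers: do not pinch the card or the holders, do not lift or shove the book, leave the card underneath lying where it is, and do not disturb the things standing round about.

Things in the scene. Friction and masses are not known exactly. Their poses are not given: they have to be found in the camera images.
- card_book: Open card book, about 1.6 kg, loose on the worktop: a dark steel rest on rubber feet, x -116 to +88, y -122 to +122 mm, top at z 24.5, with a ring spine and white rigid cards. Origin at worktop level under the middle of the spine; x runs along the spine away from the reader, y to the left page, z up. Rings of 10 mm radius reach z 42.
- spine (a point): Middle of the ring axis about which the top card turns: book x 0, y 0, 30.5 mm above the worktop; axes as the book's. Cards are 3 mm thick, 160 mm along the spine (x -80 to +80) and reach from 5 to 128 mm out from the spine. On the left lies a fixed card turned earlier, top at z 28, its tab at x -73 to -27.
- top_card (a joint): Angle of the top card about the ring axis: 0 flat on the right (underside z 29, top z 32 mm), 1.57 upright, 3.14 flat on the left at the same height. The binding is stiff: the card (60 g) stays at any angle where it is left, about 0.7 N at the tab raises it; it must be pushed right down. A card not flat stops the wire holder, and a holder over the card stops the card.
- top_card_tab (a point): Middle of the outer edge of the top card's thumb tab, at half its 3 mm thickness, 152 mm from the ring axis, book x 0. The tab is 46 mm wide (x -23 to +23) and sticks out 24 mm beyond the card, 30 mm beyond the steel rest, with 29 mm of open space under it down to the worktop. Axes as the book's at card angle 0; they turn with the card.
- next_card (a joint): Angle of the same kind of card beneath the top card: 0 flat on the right (underside z 25, top z 28 mm). Its tab is at book x +27 to +73 mm, beside the top card's. To be left lying there.
- right_holder (a joint): Angle of the right wire holder about its upright pivot at book x -100, y -70 mm: 0 = arm points away from the reader over the cards; grows as it swings to the right, then to the reader; 1.57 = along the book's near edge, pointing right, clear of the cards. Stops at -0.2 and 1.6. Stays where left; 0.5 N at the post moves it. The arm is a 5 mm wire 72 mm long at z 38, 3.5 mm above the top card.
- right_post (a point): Top of the 13 mm black ball on the upright finger post (9 mm thick) at the outer end of the right holder's arm, 72 mm from its pivot; it is 75.5 mm above the worktop, and the post runs down to the arm, 38 mm above the worktop.
- left_holder (a joint): Angle of the left wire holder, mirror image of the right one, pivot at book x -100, y +70 mm: 0 = arm points away from the reader over the left page; 1.57 = swung out along the near edge, pointing left, as it starts. Stops at -0.2 and 1.6.
- left_post (a point): Top of the ball on the finger post of the left holder, 72 mm from its pivot, 75.5 mm above the worktop; the post is the same as the right one.
- sugar_shaker: Glass shaker with grey top and brown filling, 44 mm wide, 90 mm high, standing just behind the book. Origin at the middle of its foot.
- salt_shaker: Glass shaker with grey top and white filling, 44 mm wide, 90 mm high, standing behind the book. Origin at the middle of its foot.
- tumbler: Clear glass, 80 mm wide, 91 mm high, standing left of the book near the front edge. Origin at the middle of its foot.
- order_pad: Guest-check pad, 150 x 88 x 11 mm, lying right of the book. Origin at the middle of its underside.
- pen_counter: White pen, 162 mm long, 12 mm thick, lying on the order pad. Origin at the middle of its underside.
- syrup_jug: Syrup pourer with black handle, 73 x 95 mm, 131 mm high, standing at the front left beyond the tumbler. Origin at the middle of its foot.
- card_reader: White card terminal, 153 x 78 x 40 mm, lying at the front left. Origin at the middle of its underside.
- tea_light: Tea light in an aluminium cup, 38 mm across, 15 mm high, at the right rear. Origin at the middle of its underside.

How it is judged:
By the outcome, as a careful person would: the job done as asked, in the order asked, and still so for the second after the job is handed in, with the robot touching nothing.
It also fails if it takes over 64 s, if anything falls off the work surface, if the arm or the gripper's body presses on something with over 40 N, if the wrist force passes 120 N, or if a joint passes its speed limit or range.

## Robot

A 7-joint arm with a two-finger parallel gripper is mounted at the origin on a cart in front of the work surface, level with it; the furniture and walls round the work are solid. World frame = base frame: x ahead of the robot, y to its left, z up, the work surface at z = 0. Lengths are in m, angles in rad, forces in N, time in s.
With the tool pointing down it reaches from about 0.4 to 0.85 m from the base axis. Payload 4.5 kg.
Tool frame: the origin (TCP) lies on the centre line of the jaws, within the pads' length; the fingertips stand 11 mm ahead of it and the grasp point (between the pads) lies 8 mm behind it; z points along the fingers, y is the line along which they close (so a half turn about z gives the same grasp; the last joint's range is limited). The gripper opens to 88 mm and grips with 3 to 60 N. Pads are 18 mm wide; open, the fingers measure 123 mm over their backs; the gripper's body (75 mm by 187 mm) begins 45 mm behind the grasp point.
Start: joints at [-1.181, 0.689, -0.195, 1.565, 0.157, 0.902, -0.215], TCP at [0.218, 0.586, 0.25] pointing down, gripper open.
Joint ranges: [-3.01, 3.01], [-0.46, 2.08], [-1.47, 1.51], [0.13, 2.56], [-1, 4.14], [0.04, 2.09], [-2.66, 2.66]. Speed limits (rad/s): [2.57, 2.57, 3.14, 3.14, 3.14, 3.14, 3.14].

## Interface

Orientations are given as a unit quaternion [x, y, z, w].
In Python, from plant import * gives the robot as it stands. The module is installed in compiled form; this text tells all that it offers.
- The arm moves only by the tool send_rows, never from a script. Its argument "motion" is a list of rows, each an object of numbers: "x", "y", "z": the shift along the tool's x, y, z in cm; "rx", "ry", "rz": the turn, a rotation vector about the tool's x, y, z in rad; "jaw": the finger opening in cm, from 0 to 8.81. In form: [{"x": .., "y": .., "z": .., "rx": .., "ry": .., "rz": .., "jaw": ..}, ...]. A call has exactly 5 rows; each row shifts and turns the commanded pose from where the row before left it, along the tool's axes as they then stand; what a row does not reach is not made up. A row lasts 1/10 s, in which the tool goes at most 50 mm and 8.59 degrees, less where a joint would pass 70% of its speed; a pose out of reach is approached as far as the arm can. A call is refused whole if a number of a shift passes 5 or a number of a turn 0.15, either way. A call with a gripper value outside its range is refused whole. The fingers move at their own pace and stop on an object; "grip_force" is the grip in N (left out, the last holds). Time passes only in rows, so rows that do not move let the fingers close, or fill a call up. It gives the time, the measured TCP pose, the force, the opening and the grip force at its end, in the units of the state.
- get_state(): the state, without advancing time (a new reading comes with each control period).
- snapshot(name): name is "scene" or "side" or "wrist"; returns a dict with "img" (480x640x3 uint8, red, green, blue), "vertical_fov" (degrees; the focal length in pixels is half the picture's height over the tangent of half this angle, whatever the lens; pixels are square), "cx", "cy" (the principal point, pixels), "D" ([k1, k2, p1, p2, k3] as OpenCV has them; the pictures are not rectified), "extrinsics" (4x4, takes a point from camera to world coordinates). Camera axes: x right, y up, looking along -z (the intrinsics and any distortion apply to the point x, -y, -z); pixel columns grow to the right and rows downward; lengths in m; the calibration is good to about 2 mm. A picture is of the moment at which its call begins. There is no depth.
- finish_job(): hands the job in; it is judged then, once.
The state is a dict: "clock": time; "q": joint angles; "qd": joint speeds; "joint_torque": joint torques, N m; "tool_pos": TCP position; "eef_rot": TCP orientation; "contact_force": force on the tool from outside, world axes, zero at the start; "moment": the same for the moment, N m; "opening": opening from 0.0 (shut) to 1.0 (fully open); "finger_force": force on a finger pad.
Only numpy, scipy, OpenCV 4.12 (cv2) and the standard library are available. Lean on these libraries where they do the work, as an engineer would, in place of code of your own. Each camera call takes 0.05 s, during which the arm holds its last target. There are 200 camera calls.

## Working session

There is one attempt and no reset: what is moved stays moved. The work goes in short steps, Python scripts to look and compute and a tool call to move; the robot and the scene stay as the last step left them, time stands still between calls to the robot, and variables do not carry over. Pictures are saved under pics/ and viewed, at most 10 in all, crops included, and the job is handed in when it is done.

Besides the shell and the picture viewer there is one more tool, called after "Emit:" as name(argument=value, ...), one argument or row to a line, values as JSON. send_rows: Moves the arm, as the interface text tells. Its arguments: {"type":"object","properties":{"motion":{"type":"array"},"grip_force":{"type":"number"}},"required":["motion"]}

```bash
mkdir -p pics
cat > h.py <<'E'
from plant import *
import numpy as np, cv2
from scipy.spatial.transform import Rotation as R
def K(s):
    f=240/np.tan(np.radians(s["vertical_fov"])/2)
    return np.array([[f,0,s["cx"]],[0,f,s["cy"]],[0,0,1.]])
def ray(s,uv):
    p=cv2.undistortPoints(np.array([[uv]],float),K(s),np.array(s["D"],float))[0,0]
    E=np.array(s["extrinsics"]); return E[:3,3],E[:3,:3]@np.array([p[0],-p[1],-1])
def onz(s,uv,z):
    o,d=ray(s,uv); return o+d*(z-o[2])/d[2]
def proj(s,P):
    E=np.array(s["extrinsics"]); c=(np.atleast_2d(P)-E[:3,3])@E[:3,:3]
    return cv2.projectPoints(c*[1,-1,-1],np.zeros(3),np.zeros(3),K(s),np.array(s["D"],float))[0][:,0]
def snap(n,f):
    s=snapshot(n); cv2.imwrite(f"pics/{f}.png",s["img"][:,:,::-1]); np.save(f"pics/{f}.npy",s,allow_pickle=True); return s
def load(f): return np.load(f"pics/{f}.npy",allow_pickle=True).item()
E
python3 - <<'E'
from h import *
for n in("scene","side"):
    s=snap(n,n+"0"); print(n,np.round(s["extrinsics"],3).tolist(),s["vertical_fov"],s["D"])
st=get_state(); print({k:np.round(v,3).tolist() for k,v in st.items()})
E
```

```text
scene [[0.678, 0.54, -0.499, -0.317], [-0.735, 0.505, -0.453, -0.72], [0.008, 0.674, 0.739, 1.357], [0.0, 0.0, 0.0, 1.0]] 46.418616949054886 [0.04909668 0.         0.         0.         0.        ]
side [[0.867, 0.216, -0.45, -0.1], [-0.499, 0.4, -0.769, -1.013], [0.013, 0.891, 0.454, 0.72], [0.0, 0.0, 0.0, 1.0]] 46.46219367862995 [-0.09772329  0.          0.          0.          0.        ]
{'clock': 0.1, 'q': [-1.181, 0.69, -0.195, 1.566, 0.157, 0.903, -0.215], 'qd': [-0.001, -0.001, 0.0, -0.001, -0.002, -0.001, -0.001], 'joint_torque': [-0.003, -52.85, -1.272, -15.384, -0.053, 0.002, 0.0], 'tool_pos': [0.218, 0.585, 0.249], 'eef_rot': [0.177, 0.984, -0.001, -0.0], 'contact_force': [-1.003, 0.17, -0.638], 'moment': [-0.07, 0.0, 0.031], 'finger_force': 0.0, 'opening': 0.992}
```

View pics/scene0.png

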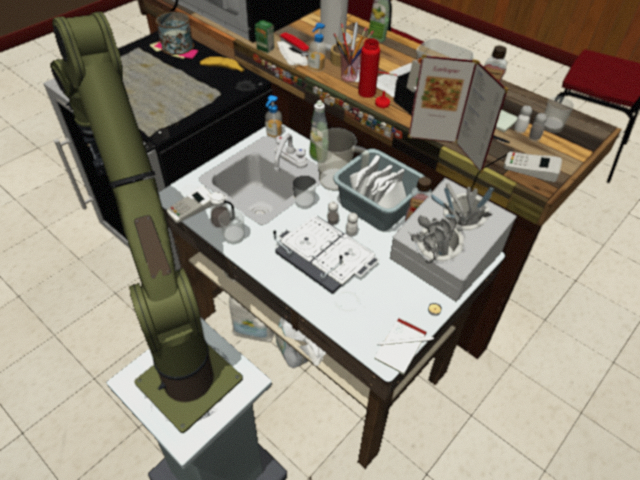

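View pics/side0.png

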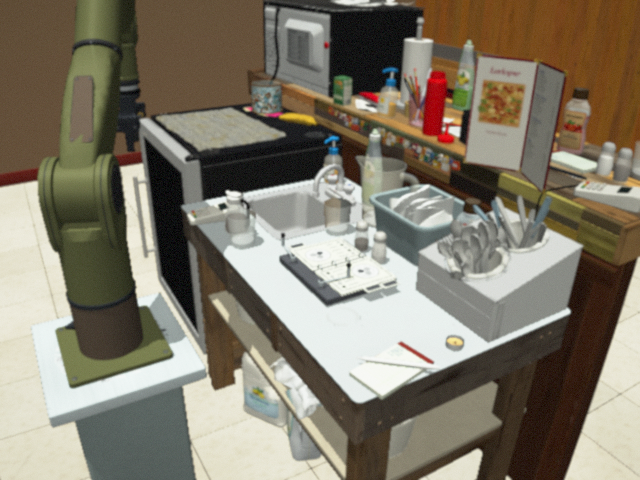

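Scene view: the book is at about (325,252), with the right post near (318,258). The side view shows it at about (340,268), with posts at (283,240) and (348,268). Next I'll enlarge both.

Run:
```python
from h import *
a=load("scene0")["img"][200:300,260:393];b=load("side0")["img"][220:320,270:403]
z=lambda i:cv2.resize(i,(798,600),interpolation=cv2.INTER_CUBIC)
cv2.imwrite("pics/c1.png",z(a)[:,:,::-1]);cv2.imwrite("pics/c2.png",z(b)[:,:,::-1])
```

```text
(no output)
```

View pics/c1.png

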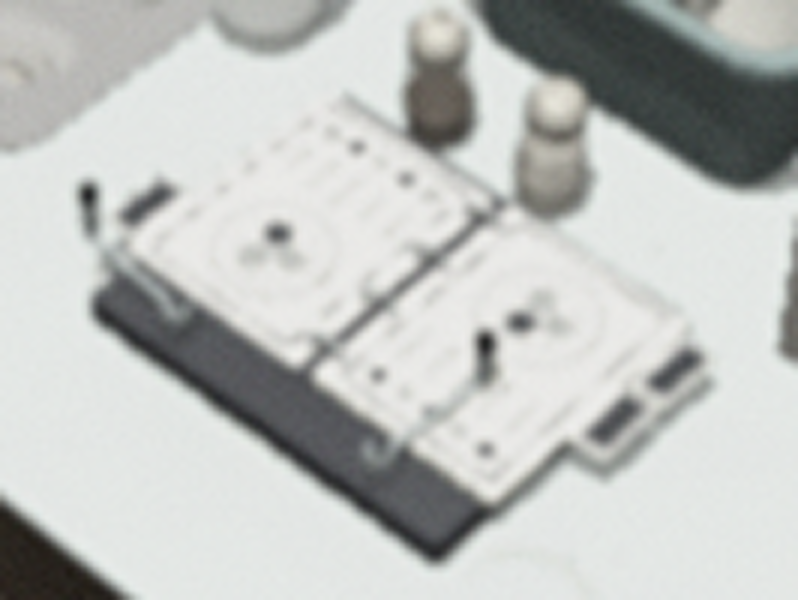

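View pics/c2.png

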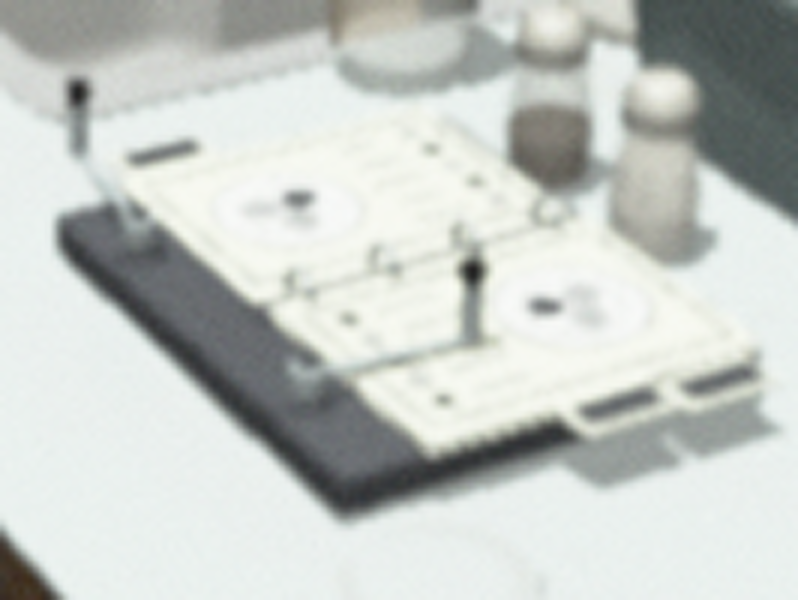

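Crop pixels (scale 6):
- **Scene crop:** left ball (88,192), right ball (485,343), near rest corners (97,297) and (435,545), next tab's far corner (712,378).
- **Side crop:** balls (78,92) and (474,270), rest corners (60,218) and (343,490), next tab corner (765,388).

Both shakers stand just behind the book. I'll cast these points onto their known heights and fit a rigid pose.

```bash
cat > pose.py <<'E'
from h import *
B=np.array([[-100,142,69],[-28,-70,69],[-116,122,24.5],[-116,-122,24.5],[-80,-128,32],[73,-152,28],[-23,-152,32]])/1000
C={"scene0":((260,200),[(88,192),(485,343),(97,290),(437,543),(490,500),(712,378),(603,472)]),
"side0":((270,220),[(78,92),(474,270),(60,218),(343,488),(430,450),(765,385),(583,433)])}
def fit(W,B):
    w=W[:,:2];b=B[:,:2];wc,bc=w.mean(0),b.mean(0)
    a=b-bc;c=w-wc
    t=np.arctan2((a[:,0]*c[:,1]-a[:,1]*c[:,0]).sum(),(a*c).sum())
    r=np.array([[np.cos(t),-np.sin(t)],[np.sin(t),np.cos(t)]])
    o=wc-r@bc; return t,o,(w-(b@r.T+o))*1000
if __name__=="__main__":
    allW=[]
    for n,(o,p) in C.items():
        s=load(n); W=np.array([onz(s,((u+.5)/6-.5+o[0],(v+.5)/6-.5+o[1]),b[2]) for (u,v),b in zip(p,B)])
        allW.append(W); t,oo,r=fit(W,B); print(n,t,oo,np.round(r,1).tolist())
    t,oo,r=fit(np.vstack(allW),np.vstack([B,B])); print(t,oo); 
    for nm,c,uvs in (("scene0",(260,200),{"sugar":(440,30),"salt":(557,100)}),("side0",(270,220),{"sugar":(553,30),"salt":(663,90)})):
        for k,(u,v) in uvs.items(): print(nm,k,onz(load(nm),(u/6+c[0],v/6+c[1]),.083))
E
python3 pose.py
```

```text
scene0 -0.038559972826770074 [0.5820022  0.02006772] [[0.7, 0.6], [0.1, -3.8], [-1.1, -2.8], [5.7, 0.9], [3.5, 3.0], [-8.3, 2.7], [-0.6, -0.6]]
side0 -0.008719032920129193 [0.57810936 0.02472961] [[5.3, 1.4], [1.4, -3.0], [-1.1, -4.7], [-0.7, -4.2], [0.0, -0.9], [-6.5, 6.0], [1.6, 5.4]]
-0.0236296588343659 [0.58006162 0.0224048 ]
scene0 sugar [0.69322656 0.10032594 0.083     ]
scene0 salt [0.69577016 0.02015104 0.083     ]
side0 sugar [0.68630517 0.09618462 0.083     ]
side0 salt [0.69423175 0.02323561 0.083     ]
```

Both views agree to a few mm: book origin about (0.580, 0.022), yaw about -0.024. I'll move above the right post and turn the tool so that its x is book +y and its y is book +x, with the jaw closed.

Emit:
send_rows(
  motion=[
    {"x": -3.5,"y": -3.0,"jaw": 0},
    {"x": -3.5,"y": -3.0,"jaw": 0},
    {"x": -3.5,"y": -3.0,"jaw": 0},
    {"x": -3.5,"y": -3.0,"jaw": 0},
    {"x": -3.5,"y": -3.0,"jaw": 0},
  ],
)

```text
schema error: expected keys x, y, z, rx, ry, rz, jaw
```

Emit:
send_rows(
  motion=[
    {"x": -3.5,"y": -3.0,"jaw": 0},
    {"x": -3.5,"y": -3.0,"jaw": 0},
    {"x": -3.5,"y": -3.0,"jaw": 0},
    {"x": -3.5,"y": -3.0,"jaw": 0},
    {"x": -3.5,"y": -3.0,"jaw": 0},
  ],
)

```text
schema error: expected keys x, y, z, rx, ry, rz, jaw
```

Emit:
send_rows(
  motion=[
    {"x": -3.5,"y": -3.0,"jaw": 0},
    {"x": -3.5,"y": -3.0,"jaw": 0},
    {"x": -3.5,"y": -3.0,"jaw": 0},
    {"rz": 0.14,"jaw": 0},
    {"rz": 0.14,"jaw": 0},
  ],
)

```text
schema error: expected keys x, y, z, rx, ry, rz, jaw
```

Emit:
send_rows(
  motion=[
    {"rz": 0.14,"jaw": 0},
    {"rz": 0.14,"jaw": 0},
    {"rz": 0.14,"jaw": 0},
    {"rz": 0.14,"jaw": 0},
    {"rz": 0.14,"jaw": 0},
  ],
)

```text
schema error: expected keys x, y, z, rx, ry, rz, jaw
```

Emit:
send_rows(
  motion=[
    {"rz": 0.13,"jaw": 0},
    {"rz": 0.13,"jaw": 0},
    {"jaw": 0},
    {"jaw": 0},
    {"jaw": 0},
  ],
)

```text
schema error: expected keys x, y, z, rx, ry, rz, jaw
```

```bash
cat >> h.py <<'E'
ORG=np.array([0.5800,0.0224]);YAW=-0.0236
def tob(w):
    c,s=np.cos(YAW),np.sin(YAW); d=np.asarray(w)[:2]-ORG
    return np.array([c*d[0]+s*d[1],-s*d[0]+c*d[1]])
def tow(b):
    c,s=np.cos(YAW),np.sin(YAW); return ORG+np.array([c*b[0]-s*b[1],s*b[0]+c*b[1]])
def rep():
    st=get_state(); p=st["tool_pos"]; m=R.from_euler('z',-YAW)*R.from_quat(st["eef_rot"])
    print("t",round(st["clock"],2),"tcp book mm",np.round(np.r_[tob(p),p[2]]*1000,1),"F",np.round(st["contact_force"],1),"open",round(st["opening"],2))
    print(" tool axes in book",np.round(m.as_matrix().T,3).tolist(),"q",np.round(st["q"],2))
E
python3 - <<'E'
from h import *
rep(); s=snap("wrist","w1"); print(np.round(s["extrinsics"],3).tolist())
E
```

```text
t 0.1 tcp book mm [-375.6  554.2  249. ] F [-1.   0.2 -0.6] open 0.99
 tool axes in book [[-0.945, 0.326, -0.0], [0.326, 0.945, -0.002], [-0.0, -0.002, -1.0]] q [-1.18  0.69 -0.19  1.57  0.16  0.9  -0.22]
[[0.349, -0.897, -0.273, 0.145], [0.937, 0.333, 0.104, 0.611], [-0.002, -0.292, 0.956, 0.384], [0.0, 0.0, 0.0, 1.0]]
```

View pics/w1.png

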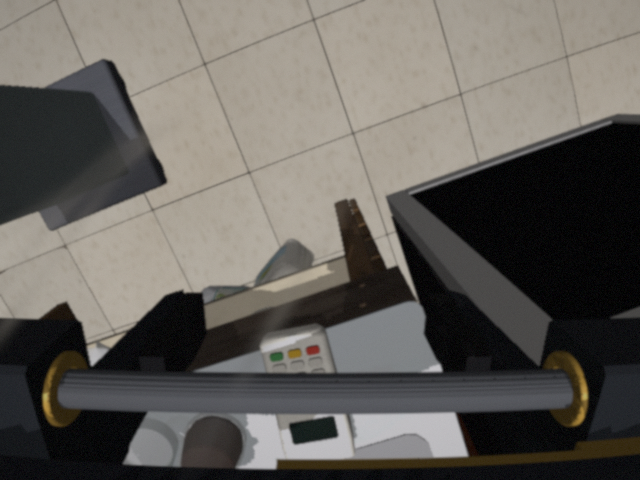

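The arm has not moved: every key is required in each row. The wrist picture only shows the start place, with the card reader at (305,390) and the jug at (210,440).

Emit:
send_rows(
  motion=[
    {"x": -3.5,"y": -3.0,"z": 0,"rx": 0,"ry": 0,"rz": 0,"jaw": 0},
    {"x": -3.5,"y": -3.0,"z": 0,"rx": 0,"ry": 0,"rz": 0,"jaw": 0},
    {"x": -3.5,"y": -3.0,"z": 0,"rx": 0,"ry": 0,"rz": 0,"jaw": 0},
    {"x": -3.5,"y": -3.0,"z": 0,"rx": 0,"ry": 0,"rz": 0,"jaw": 0},
    {"x": -3.5,"y": -3.0,"z": 0,"rx": 0,"ry": 0,"rz": 0,"jaw": 0},
  ],
)

```text
clock: 0.65
tool_pos: [0.3301, 0.3825, 0.2496]
eef_rot: [0.177, 0.984, -0.0, 0.0]
contact_force: [0.8, 0.2, 0.1]
opening: 0.567
finger_force: 0.0
```

Emit:
send_rows(
  motion=[
    {"x": -3.5,"y": -3.0,"z": 0,"rx": 0,"ry": 0,"rz": 0,"jaw": 0},
    {"x": -3.5,"y": -3.0,"z": 0,"rx": 0,"ry": 0,"rz": 0,"jaw": 0},
    {"x": -3.5,"y": -3.0,"z": 0,"rx": 0,"ry": 0,"rz": 0,"jaw": 0},
    {"x": -3.5,"y": -3.0,"z": 0,"rx": 0,"ry": 0,"rz": 0,"jaw": 0},
    {"x": -3.5,"y": -3.0,"z": 0,"rx": 0,"ry": 0,"rz": 0,"jaw": 0},
  ],
)

```text
clock: 1.15
tool_pos: [0.4419, 0.181, 0.2497]
eef_rot: [0.177, 0.984, 0.0, -0.0]
contact_force: [0.7, 0.6, 0.7]
opening: 0.113
finger_force: 0.0
```

Emit:
send_rows(
  motion=[
    {"x": -3.5,"y": -3.0,"z": 0,"rx": 0,"ry": 0,"rz": 0,"jaw": 0},
    {"x": -3.5,"y": -3.0,"z": 0,"rx": 0,"ry": 0,"rz": 0,"jaw": 0},
    {"x": -3.5,"y": -3.0,"z": 0,"rx": 0,"ry": 0,"rz": 0,"jaw": 0},
    {"x": 0,"y": 0,"z": 0,"rx": 0,"ry": 0,"rz": 0.14,"jaw": 0},
    {"x": 0,"y": 0,"z": 0,"rx": 0,"ry": 0,"rz": 0.14,"jaw": 0},
  ],
)

```text
clock: 1.65
tool_pos: [0.5089, 0.0593, 0.2493]
eef_rot: [0.318, 0.948, -0.0, -0.0]
contact_force: [-0.0, -0.0, -0.4]
opening: 0.002
finger_force: 0.0
```

Emit:
send_rows(
  motion=[
    {"x": 0,"y": 0,"z": 0,"rx": 0,"ry": 0,"rz": 0.14,"jaw": 0},
    {"x": 0,"y": 0,"z": 0,"rx": 0,"ry": 0,"rz": 0.14,"jaw": 0},
    {"x": 0,"y": 0,"z": 0,"rx": 0,"ry": 0,"rz": 0.14,"jaw": 0},
    {"x": 0,"y": 0,"z": 0,"rx": 0,"ry": 0,"rz": 0.14,"jaw": 0},
    {"x": 0,"y": 0,"z": 0,"rx": 0,"ry": 0,"rz": 0.14,"jaw": 0},
  ],
)

```text
clock: 2.15
tool_pos: [0.5082, 0.0619, 0.2495]
eef_rot: [0.622, 0.783, -0.0, -0.0]
contact_force: [0.6, -0.1, 0.1]
opening: 0.008
finger_force: 0.0
```

Emit:
send_rows(
  motion=[
    {"x": 0,"y": 0,"z": 0,"rx": 0,"ry": 0,"rz": 0.13,"jaw": 0},
    {"x": 0,"y": 0,"z": 0,"rx": 0,"ry": 0,"rz": 0.13,"jaw": 0},
    {"x": 0,"y": 0,"z": 0,"rx": 0,"ry": 0,"rz": 0,"jaw": 0},
    {"x": 0,"y": 0,"z": 0,"rx": 0,"ry": 0,"rz": 0,"jaw": 0},
    {"x": 0,"y": 0,"z": 0,"rx": 0,"ry": 0,"rz": 0,"jaw": 0},
  ],
)

```text
clock: 2.65
tool_pos: [0.5083, 0.0618, 0.2496]
eef_rot: [0.715, 0.699, -0.0, -0.0]
contact_force: [0.8, 0.7, -0.7]
opening: 0.005
finger_force: 0.0
```

Run:
```python
from h import *
rep(); s=snap("wrist","w2"); print(np.round(s["extrinsics"],3).tolist())
```

```text
t 2.65 tcp book mm [-72.6  37.7 249.6] F [ 0.8  0.7 -0.7] open 0.01
 tool axes in book [[-0.001, 1.0, 0.0], [1.0, 0.001, -0.0], [-0.0, 0.0, -1.0]] q [-0.28  0.54  0.1   1.91 -0.08  0.69 -0.15]
[[1.0, 0.022, 0.008, 0.508], [-0.023, 0.956, 0.293, 0.136], [-0.001, -0.293, 0.956, 0.385], [0.0, 0.0, 0.0, 1.0]]
```

View pics/w2.png

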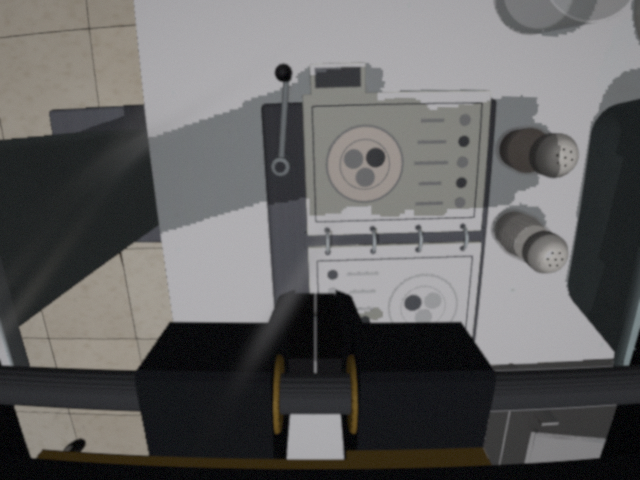

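Wrist view from close by: left ball (284,72), left pivot (280,167), left tab corners (313,64) and (366,63), left card corners (304,95) and (490,91), rings at row 238 from column 328 to 464, shaker tops (560,155) and (548,253). I'll refine the pose from these.

Run:
```python
from h import *
from pose import fit
s=load("w2")
B=np.array([[-100,142,69],[-100,70,40],[-73,152,28],[-27,152,28],[-80,128,28],[80,128,28],[-80,5,32],[80,5,28]])/1000
px=[(284,72),(280,167),(313,64),(366,64),(303,95),(490,92),(306,257),(483,224)]
B=B[:6];W=np.array([onz(s,p,b[2]) for p,b in zip(px,B)])
print(np.round([tob(w)*1000 for w in W],1).tolist()); t,o,r=fit(W,B);print(t,o,np.round(r,1).tolist())
print("rings",[np.round(tob(onz(s,p,.040))*1000,1).tolist() for p in((328,240),(464,236))])
print("shakers",[np.round(tob(onz(s,p,.09))*1000,1).tolist() for p in((560,155),(548,253))])
q=load("side0");print("tumbler",tob(onz(q,(241,232),.045))*1000, "sc",tob(onz(load("scene0"),(235,230),.045))*1000)
```

```text
[[-97.4, 143.0], [-104.2, 70.1], [-76.5, 153.2], [-33.0, 153.4], [-84.8, 128.6], [72.9, 133.1]]
-0.004956853287670367 [0.57861808 0.02493737] [[6.7, 0.2], [-1.5, -0.4], [0.8, 0.0], [-1.7, -0.6], [-1.0, -0.3], [-3.3, 1.2]]
rings [[-63.3, 6.0], [58.0, 9.8]]
shakers [[105.3, 86.9], [108.3, 10.8]]
tumbler [-172.31984558  256.75659681] sc [-163.54066479  253.16671443]
```

Refined pose: origin about (0.5785, 0.0255), yaw about 0. The right post is at about (0.551, -0.047). I'll lower the closed fingertips to the left of the post, with tips at z≈49 mm.

Emit:
send_rows(
  motion=[
    {"x": -4,"y": 2.2,"z": 0,"rx": 0,"ry": 0,"rz": -0.024,"jaw": 0},
    {"x": -4,"y": 2.2,"z": 0,"rx": 0,"ry": 0,"rz": 0,"jaw": 0},
    {"x": 0,"y": 0,"z": 4,"rx": 0,"ry": 0,"rz": 0,"jaw": 0},
    {"x": 0,"y": 0,"z": 4,"rx": 0,"ry": 0,"rz": 0,"jaw": 0},
    {"x": 0,"y": 0,"z": 4,"rx": 0,"ry": 0,"rz": 0,"jaw": 0},
  ],
)

```text
clock: 3.2
tool_pos: [0.5518, -0.0192, 0.1287]
eef_rot: [0.707, 0.707, 0.001, 0.0]
contact_force: [0.0, -0.2, -0.5]
opening: 0.007
finger_force: 0.0
```

Emit:
send_rows(
  motion=[
    {"x": 0,"y": 0,"z": 3,"rx": 0,"ry": 0,"rz": 0,"jaw": 0},
    {"x": 0,"y": 0,"z": 2,"rx": 0,"ry": 0,"rz": 0,"jaw": 0},
    {"x": 0,"y": 0,"z": 1.9,"rx": 0,"ry": 0,"rz": 0,"jaw": 0},
    {"x": 0,"y": 0,"z": 0,"rx": 0,"ry": 0,"rz": 0,"jaw": 0},
    {"x": 0,"y": 0,"z": 0,"rx": 0,"ry": 0,"rz": 0,"jaw": 0},
  ],
)

```text
clock: 3.7
tool_pos: [0.5514, -0.0188, 0.0609]
eef_rot: [0.707, 0.707, 0.0, -0.0]
contact_force: [-0.5, 0.8, -0.3]
opening: 0.006
finger_force: 0.0
```

```bash
sed -i 's/^ORG=.*/ORG=np.array([0.5785,0.0255]);YAW=0.0/' h.py
python3 - <<'E'
from h import *
rep()
for n in("scene","side"):
    s=snap(n,n+"1"); print(n,np.round(proj(s,[[.5505,-.047,.069],[.5535,-.018,.049]]),1).tolist())
a=load("scene1")["img"][200:300,260:327];b=load("side1")["img"][220:320,310:376]
z=lambda i:cv2.resize(i,(399,600),interpolation=cv2.INTER_CUBIC)
cv2.imwrite("pics/c3.png",np.hstack([z(a),z(b)])[:,:,::-1])
E
```

```text
t 3.7 tcp book mm [-27.1 -44.3  60.9] F [-0.5  0.8 -0.3] open 0.01
 tool axes in book [[0.001, 1.0, 0.0], [1.0, -0.001, -0.0], [-0.0, 0.0, -1.0]] q [-0.07  0.89  0.04  1.92 -0.09  0.33  0.04]
scene [[338.8, 256.0], [332.0, 254.7]]
side [[348.2, 264.4], [342.5, 266.2]]
```

Emit:
send_rows(
  motion=[
    {"x": -0.6,"y": 0,"z": 0,"rx": 0,"ry": 0,"rz": 0,"jaw": 0},
    {"x": -0.6,"y": 0,"z": 0,"rx": 0,"ry": 0,"rz": 0,"jaw": 0},
    {"x": -0.8,"y": -0.1,"z": 0,"rx": 0,"ry": 0,"rz": 0,"jaw": 0},
    {"x": -0.8,"y": -0.1,"z": 0,"rx": 0,"ry": 0,"rz": 0,"jaw": 0},
    {"x": -0.8,"y": -0.1,"z": 0,"rx": 0,"ry": 0,"rz": 0,"jaw": 0},
  ],
)

```text
clock: 4.3
tool_pos: [0.5479, -0.0556, 0.0608]
eef_rot: [0.708, 0.707, -0.0, -0.0]
contact_force: [-0.9, 0.1, -0.5]
opening: 0.006
finger_force: 0.4
```

Emit:
send_rows(
  motion=[
    {"x": -0.7,"y": -0.3,"z": 0,"rx": 0,"ry": 0,"rz": 0,"jaw": 0},
    {"x": -0.7,"y": -0.3,"z": 0,"rx": 0,"ry": 0,"rz": 0,"jaw": 0},
    {"x": -0.8,"y": -0.3,"z": 0,"rx": 0,"ry": 0,"rz": 0,"jaw": 0},
    {"x": -0.8,"y": -0.7,"z": 0,"rx": 0,"ry": 0,"rz": 0,"jaw": 0},
    {"x": -0.8,"y": -0.8,"z": 0,"rx": 0,"ry": 0,"rz": 0,"jaw": 0},
  ],
)

```text
clock: 4.8
tool_pos: [0.5218, -0.0912, 0.0603]
eef_rot: [0.707, 0.707, -0.0, -0.002]
contact_force: [-4.5, 8.8, 2.1]
opening: 0.01
finger_force: 5.3
```

Run:
```python
from h import *
rep()
for n in("scene","side"):
    s=snap(n,n+"1")
    i=s["img"].astype(int); g=i.max(2); 
    u,v=[int(x) for x in proj(s,[[.5145,-.108,.069]])[0]]
    print(n,u,v); print(g[v-14:v+15:1,u-14:u+15:1].tolist() if 0 else "")
a=load("scene1")["img"][200:300,290:357];b=load("side1")["img"][220:320,300:366]
z=lambda i:cv2.resize(i,(399,600),interpolation=cv2.INTER_CUBIC)
cv2.imwrite("pics/c3.png",np.hstack([z(a),z(b)])[:,:,::-1])
```

```text
t 4.8 tcp book mm [ -56.7 -116.7   60.3] F [-4.5  8.8  2.1] open 0.01
 tool axes in book [[-0.0, 1.0, 0.003], [1.0, 0.0, -0.004], [-0.004, 0.003, -1.0]] q [ 0.08  0.88  0.01  1.98 -0.05  0.28  0.13]
scene 346 273

side 349 279
```

View pics/c3.png

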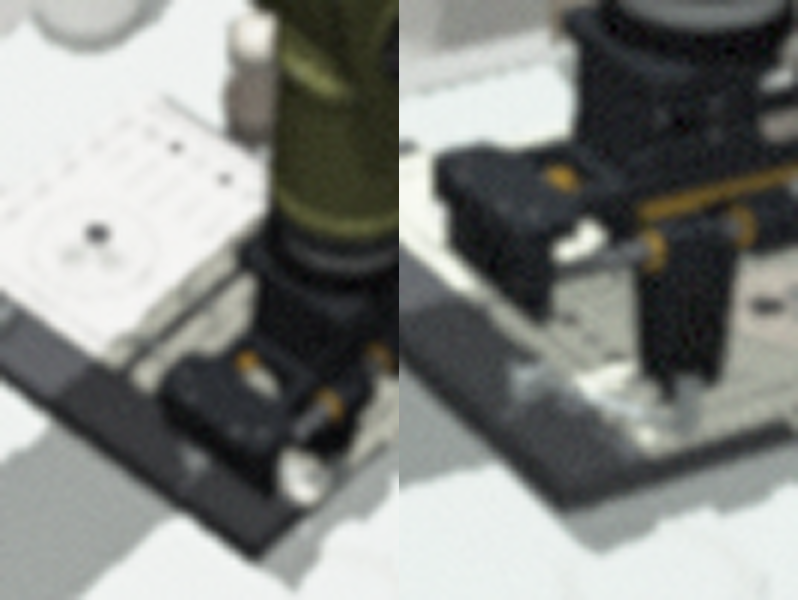

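Left half (scene): the fingers hide the post. Right half (side): the wire runs from the pivot at (525,375) to the post foot at (685,410), to the right of the fingertip. The force has risen to about 9 N, so I'll check the actual angle.

Run:
```python
from h import *
s=load("side1")
f=lambda u,v,z:np.round(tob(onz(s,(300+(u-399)/6,220+v/6),z))*1000,1)
print("post foot",f(687,408,.040),"pivot",f(527,378,.040),"rest corner",f(565,500,.0245))
rep()
```

```text
post foot [ -59.7 -123.1] pivot [-102.5  -74.2] rest corner [-121.5 -135.6]
t 4.9 tcp book mm [ -58.4 -117.5   60.3] F [-3.3  6.4  2.3] open 0.0
 tool axes in book [[0.001, 1.0, 0.003], [1.0, -0.001, -0.007], [-0.007, 0.003, -1.0]] q [ 0.08  0.88  0.01  1.99 -0.05  0.29  0.13]
```

The angle is about 57°, which is consistent. Next I'll back off, go round to the far side of the post, and push towards the reader more slowly.

Emit:
send_rows(
  motion=[
    {"x": 0.5,"y": 0.5,"z": 0,"rx": 0,"ry": 0,"rz": 0,"jaw": 0},
    {"x": 0,"y": 2.4,"z": 0,"rx": 0,"ry": 0,"rz": 0,"jaw": 0},
    {"x": -1.0,"y": 0,"z": 0,"rx": 0,"ry": 0,"rz": 0,"jaw": 0},
    {"x": -1.1,"y": 0,"z": 0,"rx": 0,"ry": 0,"rz": 0,"jaw": 0},
    {"x": 0,"y": 0,"z": 0,"rx": 0,"ry": 0,"rz": 0,"jaw": 0},
  ],
)

```text
clock: 5.4
tool_pos: [0.5486, -0.1067, 0.0596]
eef_rot: [0.707, 0.707, -0.002, -0.005]
contact_force: [-6.4, 7.3, 0.7]
opening: 0.001
finger_force: 3.9
```

Emit:
send_rows(
  motion=[
    {"x": -0.1,"y": -0.6,"z": 0,"rx": 0,"ry": 0,"rz": 0,"jaw": 0},
    {"x": -0.1,"y": -0.6,"z": 0,"rx": 0,"ry": 0,"rz": 0,"jaw": 0},
    {"x": -0.1,"y": -0.5,"z": 0,"rx": 0,"ry": 0,"rz": 0,"jaw": 0},
    {"x": -0.1,"y": -0.5,"z": 0,"rx": 0,"ry": 0,"rz": 0,"jaw": 0},
    {"x": -0.1,"y": -0.5,"z": 0,"rx": 0,"ry": 0,"rz": 0,"jaw": 0},
  ],
)

```text
clock: 5.9
tool_pos: [0.5263, -0.1147, 0.061]
eef_rot: [0.708, 0.707, 0.0, 0.001]
contact_force: [0.8, 0.2, 0.0]
opening: 0.006
finger_force: 0.2
```

Emit:
send_rows(
  motion=[
    {"x": -0.1,"y": -0.5,"z": 0,"rx": 0,"ry": 0,"rz": 0,"jaw": 0},
    {"x": -0.1,"y": -0.5,"z": 0,"rx": 0,"ry": 0,"rz": 0,"jaw": 0},
    {"x": 0,"y": -0.4,"z": 0,"rx": 0,"ry": 0,"rz": 0,"jaw": 0},
    {"x": 0,"y": -0.3,"z": 0,"rx": 0,"ry": 0,"rz": 0,"jaw": 0},
    {"x": 0,"y": -0.3,"z": 0,"rx": 0,"ry": 0,"rz": 0,"jaw": 0},
  ],
)

```text
clock: 6.4
tool_pos: [0.5059, -0.1157, 0.0607]
eef_rot: [0.707, 0.707, -0.0, -0.0]
contact_force: [-0.3, 0.6, -0.2]
opening: 0.001
finger_force: 0.0
```

Run:
```python
from h import *
rep()
```

```text
t 6.4 tcp book mm [ -72.6 -141.2   60.7] F [-0.3  0.6 -0.2] open 0.0
 tool axes in book [[0.001, 1.0, 0.0], [1.0, -0.001, -0.0], [-0.0, 0.0, -1.0]] q [ 0.13  0.87  0.01  2.02 -0.03  0.25  0.16]
```

The force fell to zero although the post should be on the near side of the finger. I'll lift clear and look.

Emit:
send_rows(
  motion=[
    {"x": 0,"y": 0.5,"z": 0,"rx": 0,"ry": 0,"rz": 0,"jaw": 0},
    {"x": 0,"y": 0,"z": -5,"rx": 0,"ry": 0,"rz": 0,"jaw": 0},
    {"x": 0,"y": 0,"z": -5,"rx": 0,"ry": 0,"rz": 0,"jaw": 0},
    {"x": -4,"y": 1.5,"z": -4,"rx": 0,"ry": 0,"rz": 0,"jaw": 0},
    {"x": -4,"y": 1.5,"z": -3,"rx": 0,"ry": 0,"rz": 0,"jaw": 0},
  ],
)

```text
clock: 6.9
tool_pos: [0.5396, -0.1874, 0.2264]
eef_rot: [0.706, 0.708, 0.001, 0.001]
contact_force: [1.5, 0.4, -1.2]
opening: 0.004
finger_force: 0.0
```

Run:
```python
from h import *
rep()
s=snap("wrist","w3")
```

```text
t 6.9 tcp book mm [ -38.9 -212.9  226.4] F [ 1.5  0.4 -1.2] open 0.0
 tool axes in book [[-0.003, 1.0, 0.0], [1.0, 0.003, 0.002], [0.002, 0.0, -1.0]] q [ 0.25  0.64  0.01  1.77 -0.01  0.73  0.27]
```

View pics/w3.png

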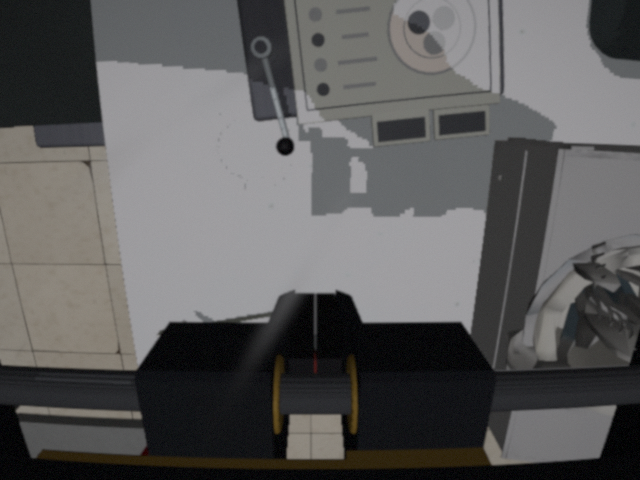

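Wrist view: right pivot (261,46), ball (286,147), tab outer corners (375,145), (430,140) and (489,133), rest near-right corner (255,120). The holder is not fully out yet, and the book looks slightly turned, so I'll measure both.

```bash
cat > p3.py <<'E'
from h import *
from pose import fit
s=load("w3")
B=np.array([[-100,-70,40],[-23,-152,32],[23,-152,32],[73,-152,28],[80,-128,28],[-116,-122,24.5]])/1000
px=[(261,46),(375,146),(430,140),(489,134),(498,97),(256,121)]
W=np.array([onz(s,p,b[2]) for p,b in zip(px,B)])
print(np.round([tob(w)*1000 for w in W],1).tolist()); t,o,r=fit(W,B);print(t,o,np.round(r,1).tolist())
b=onz(s,(286,147),.069);c,n=np.cos(t),np.sin(t);d=b[:2]-o
bb=np.array([c*d[0]+n*d[1],-n*d[0]+c*d[1]])*1000;print("ball world",b,"book",bb,"phi",np.arctan2(-(bb[1]+70),bb[0]+100),np.hypot(bb[1]+70,bb[0]+100))
E
python3 p3.py
```

```text
[[-80.5, -88.7], [6.9, -161.7], [50.7, -156.5], [100.0, -151.1], [104.3, -122.1], [-87.9, -142.7]]
0.12315845138910313 [0.58862507 0.0179792 ] [[0.1, 0.5], [0.9, -0.5], [-1.0, -1.0], [-1.3, -1.7], [-0.9, 2.6], [2.1, 0.1]]
ball world [ 0.51732858 -0.13451366  0.069     ] book [ -89.48980052 -142.57923075] phi 1.4269859831441793 73.33627362931136
```

The book has turned about 0.12 rad and shifted about 12 mm. Friction in the holder makes quick pushes too hard, so all pushes must be much slower from here. I'll check whether the shakers moved by matching patches against the first pictures.

Run:
```python
from h import *
for n,bx in(("scene",{"salt":(343,210,363,238),"sugar":(325,200,343,228)}),("side",{"salt":(370,228,392,266),"sugar":(353,220,371,253)})):
    s=snap(n,n+"2"); a=load(n+"0")["img"]; b=s["img"]
    for k,(x0,y0,x1,y1) in bx.items():
        y1s=y0+16 # head part only
        m=cv2.matchTemplate(b[y0-12:y1s+12,x0-12:x1+12],a[y0:y1s,x0:x1],cv2.TM_CCOEFF_NORMED)
        _,v,_,l=cv2.minMaxLoc(m); print(n,k,"score",round(v,3),"shift px",l[0]-12,l[1]-12)
    print(n,"mm/px", np.linalg.norm(onz(s,(340,240),.05)-onz(s,(341,240),.05))*1000)
```

```text
scene salt score 0.995 shift px 0 0
scene sugar score 0.996 shift px 0 0
scene mm/px 3.1425462885050743
side salt score 0.897 shift px 0 1
side sugar score 0.967 shift px -1 0
side mm/px 2.6672240665023303
```

The shakers have not moved. I'll align the tool with the book, come down on the far side of the post, and push slowly.

Emit:
send_rows(
  motion=[
    {"x": 0,"y": 0,"z": 0,"rx": 0,"ry": 0,"rz": -0.123,"jaw": 0},
    {"x": 2.7,"y": 0.7,"z": 0,"rx": 0,"ry": 0,"rz": 0,"jaw": 0},
    {"x": 2.7,"y": 0.7,"z": 0,"rx": 0,"ry": 0,"rz": 0,"jaw": 0},
    {"x": 0,"y": 0,"z": 4.5,"rx": 0,"ry": 0,"rz": 0,"jaw": 0},
    {"x": 0,"y": 0,"z": 4.5,"rx": 0,"ry": 0,"rz": 0,"jaw": 0},
  ],
)

```text
clock: 7.55
tool_pos: [0.5466, -0.1302, 0.1329]
eef_rot: [0.661, 0.75, 0.001, 0.001]
contact_force: [0.3, -0.3, -1.0]
opening: 0.005
finger_force: 0.0
```

Emit:
send_rows(
  motion=[
    {"x": 0,"y": 0,"z": 4,"rx": 0,"ry": 0,"rz": 0,"jaw": 0},
    {"x": 0,"y": 0,"z": 2.4,"rx": 0,"ry": 0,"rz": 0,"jaw": 0},
    {"x": 0,"y": 0,"z": 1.2,"rx": 0,"ry": 0,"rz": 0,"jaw": 0},
    {"x": 0,"y": 0,"z": 0,"rx": 0,"ry": 0,"rz": 0,"jaw": 0},
    {"x": 0,"y": 0,"z": 0,"rx": 0,"ry": 0,"rz": 0,"jaw": 0},
  ],
)

```text
clock: 8.05
tool_pos: [0.546, -0.1326, 0.0582]
eef_rot: [0.663, 0.749, 0.0, 0.0]
contact_force: [0.3, -0.4, -0.7]
opening: 0.002
finger_force: 0.0
```

```bash
sed -i 's/^ORG=.*/ORG=np.array([0.5886,0.0180]);YAW=0.123/' h.py; python3 -c "
from h import *
rep()"
```

```text
t 8.05 tcp book mm [ -60.7 -144.2   58.2] F [ 0.3 -0.4 -0.7] open 0.0
 tool axes in book [[0.001, 1.0, 0.0], [1.0, -0.001, 0.001], [0.001, 0.0, -1.0]] q [ 0.16  0.9  -0.01  1.89  0.03  0.35  0.25]
```

Emit:
send_rows(
  motion=[
    {"x": 0,"y": -0.2,"z": 0,"rx": 0,"ry": 0,"rz": 0,"jaw": 0},
    {"x": 0,"y": -0.2,"z": 0,"rx": 0,"ry": 0,"rz": 0,"jaw": 0},
    {"x": 0,"y": -0.2,"z": 0,"rx": 0,"ry": 0,"rz": 0,"jaw": 0},
    {"x": 0,"y": -0.2,"z": 0,"rx": 0,"ry": 0,"rz": 0,"jaw": 0},
    {"x": 0,"y": -0.2,"z": 0,"rx": 0,"ry": 0,"rz": 0,"jaw": 0},
  ],
)

```text
clock: 8.55
tool_pos: [0.5359, -0.1343, 0.058]
eef_rot: [0.663, 0.749, 0.0, 0.0]
contact_force: [0.7, -0.0, 0.8]
opening: 0.006
finger_force: 0.3
```

Emit:
send_rows(
  motion=[
    {"x": 0,"y": -0.1,"z": 0,"rx": 0,"ry": 0,"rz": 0,"jaw": 0},
    {"x": 0,"y": -0.1,"z": 0,"rx": 0,"ry": 0,"rz": 0,"jaw": 0},
    {"x": 0,"y": -0.1,"z": 0,"rx": 0,"ry": 0,"rz": 0,"jaw": 0},
    {"x": 0,"y": -0.1,"z": 0,"rx": 0,"ry": 0,"rz": 0,"jaw": 0},
    {"x": 0,"y": -0.1,"z": 0,"rx": 0,"ry": 0,"rz": 0,"jaw": 0},
  ],
)

```text
clock: 9.05
tool_pos: [0.5307, -0.1347, 0.0576]
eef_rot: [0.663, 0.749, 0.0, -0.0]
contact_force: [-0.0, -0.3, -0.6]
opening: 0.002
finger_force: 0.2
```

```bash
python3 -c "
from h import *
rep()"
```

```text
t 9.05 tcp book mm [ -76.2 -144.5   57.6] F [-0.  -0.3 -0.6] open 0.0
 tool axes in book [[0.001, 1.0, 0.0], [1.0, -0.001, 0.0], [0.0, 0.0, -1.0]] q [ 0.17  0.89 -0.01  1.93  0.03  0.32  0.26]
```

Emit:
send_rows(
  motion=[
    {"x": 0,"y": 0.4,"z": 0,"rx": 0,"ry": 0,"rz": 0,"jaw": 0},
    {"x": 0,"y": 0.5,"z": -4,"rx": 0,"ry": 0,"rz": 0,"jaw": 0},
    {"x": 0,"y": 1.0,"z": -5,"rx": 0,"ry": 0,"rz": 0,"jaw": 0},
    {"x": -3.5,"y": 1.0,"z": -3,"rx": 0,"ry": 0,"rz": 0,"jaw": 0},
    {"x": -3.5,"y": 1.0,"z": -3,"rx": 0,"ry": 0,"rz": 0,"jaw": 0},
  ],
)

```text
clock: 9.55
tool_pos: [0.5787, -0.1987, 0.2087]
eef_rot: [0.661, 0.75, 0.001, 0.0]
contact_force: [0.7, -1.4, -1.1]
opening: -0.001
finger_force: 0.0
```

```bash
cat >> h.py <<'E'
def balls(f):
    s=load(f); g=s["img"].max(2); m=(g<45).astype(np.uint8)
    n,l,st,c=cv2.connectedComponentsWithStats(m)
    for i in range(1,n):
        x,y,w,h,a=st[i]
        if 60<a<700 and .6<w/h<1.6: print("blob",np.round(c[i],1),w,h,a,"book mm z69",np.round(tob(onz(s,c[i],.069))*1000,1))
E
python3 - <<'E'
from h import *
rep(); s=snap("wrist","w4"); balls("w4"); print("expected",proj(s,np.r_[tow([-.1,-.142]),.069]), "tabs",proj(s,[np.r_[tow([x,-.152]),z] for x,z in((-.023,.032),(.023,.032),(.073,.028))]).round().tolist())
print("w3:");balls("w3")
E
```

```text
t 9.55 tcp book mm [ -36.4 -213.9  208.7] F [ 0.7 -1.4 -1.1] open -0.0
 tool axes in book [[-0.002, 1.0, 0.001], [1.0, 0.002, 0.001], [0.001, 0.001, -1.0]] q [ 0.27  0.72 -0.03  1.65  0.03  0.77  0.36]
blob [243.6  17.4] 24 39 403 book mm z69 [-83.  -79.6]
blob [221.4 121. ] 22 17 271 book mm z69 [ -99.8 -142.4]
blob [531.6 289.4] 12 16 91 book mm z69 [ 124.5 -262.3]
blob [546.7 315.7] 20 16 145 book mm z69 [ 140.8 -284.6]
blob [531.6 348.2] 32 42 449 book mm z69 [ 133.7 -313.3]
expected [[221.14412282 120.38411049]] tabs [[336.0, 133.0], [398.0, 134.0], [461.0, 135.0]]
w3:
blob [285.  145.9] 15 17 200 book mm z69 [ -90.  -141.8]
blob [581.2 271. ] 16 14 106 book mm z69 [ 131.  -264.6]
blob [591.1 293. ] 18 16 141 book mm z69 [ 141.5 -285.4]
blob [624.8 300.8] 39 34 538 book mm z69 [ 173.4 -297.2]
blob [585.2 326.6] 33 46 640 book mm z69 [ 139.5 -316.4]
```

The right holder is now at 1.57, clear of the cards. Before tilting for the card, I'll check the clearance to the grey caddy and the order pad, then plan the arc.

```bash
cat > plan.py <<'E'
from h import *
A0=0.85; H=9.; L=11.
def tcp(th,a,rho,press=0):   # th deg, returns TCP (y,z) mm book
    t=np.radians(th); u=np.array([-np.cos(t),np.sin(t)]); m=np.array([-np.sin(t),-np.cos(t)])
    f=np.array([-np.sin(a),np.cos(a)]); n=np.array([np.cos(a),np.sin(a)]); d=np.array([np.sin(a),-np.cos(a)])
    if t<np.pi/2-a-1e-6: F=152*u+1.5*m-L*f
    else: F=rho*u+1.5*m
    return F+[0,30.5]-[0,press]-H*n-11*d
def sched(th):
    a=A0 if th<41.3 else max(0,A0*(110-th)/(110-41.3)); rho=141-(th-41.3)*.3 if th>41.3 else 141
    return a,rho
def cur():
    st=get_state(); p=st["tool_pos"]; m=(R.from_euler('z',-YAW)*R.from_quat(st["eef_rot"])).as_matrix()
    return np.r_[tob(p),p[2]]*1000, np.arctan2(m[2,0],m[1,0])
def rows(y,z,a,x,targets):
    for (ty,tz,ta,lab) in targets:
        D=np.array([ty-y,tz-z])/10; n=np.array([np.cos(a),np.sin(a)]); d=np.array([np.sin(a),-np.cos(a)])
        sx,sz,sr=round(D@n,1),round(D@d,1),round(ta-a,2)
        print(lab,"x",sx,"z",sz,"ry",sr, "-> y,z,a",np.round([ty,tz,ta],2))
        y,z=np.array([y,z])+10*(sx*n+sz*d); a+=sr
E
python3 - <<'E'
from h import *
from plan import *
s=load("scene0");q=load("side0")
print("pad sc",[np.round(tob(onz(s,p,.011))*1000) for p in((405,320),(435,340),(410,372),(375,358))])
w=load("w3")
print("caddy w3 (world) z0",onz(w,(480,330),0),"z.15",onz(w,(528,150),.15),onz(w,(497,145),0.1))
print("caddy side0 bottom corner",onz(q,(497,333),0),onz(q,(420,278),0),"top",onz(q,(420,250),.1))
print(np.round([tcp(t,*sched(t)) for t in(0,20,41,60,90,110,140,180)]).tolist(),cur())
E
```

```text
pad sc [array([ -92., -321.]), array([-101., -421.]), array([-229., -412.]), array([-247., -315.])]
caddy w3 (world) z0 [ 0.70569063 -0.31941142  0.        ] z.15 [ 0.64880844 -0.12860699  0.15      ] [ 0.65402045 -0.12962972  0.1       ]
caddy side0 bottom corner [ 0.74008242 -0.36000408  0.        ] [ 0.7418807  -0.09150666  0.        ] top [ 0.70926625 -0.11611806  0.1       ]
[[-158.0, 22.0], [-149.0, 74.0], [-122.0, 122.0], [-83.0, 151.0], [-13.0, 165.0], [31.0, 155.0], [75.0, 114.0], [90.0, 43.0]] (array([ -33.59012354, -224.63739486,  213.84223145]), np.float64(-0.010685805123464606))
```

Run:
```python
from h import *
s=load("scene0")
print("scene0 base edge",[np.round(onz(s,p,0),3) for p in((393,247),(458,296))],"top edge z.1",[np.round(onz(s,p,.1),3) for p in((392,228),(462,272))])
w=snap("wrist","w5"); g=w["img"].max(2)
for r in (160,200,240,270,300): print(r,g[r,400:640:8].tolist())
a=w["img"]; cv2.imwrite("pics/w5.png",a[:,:,::-1])
```

```text
scene0 base edge [array([ 0.745, -0.114,  0.   ]), array([ 0.721, -0.373,  0.   ])] top edge z.1 [array([ 0.727, -0.109,  0.1  ]), array([ 0.725, -0.361,  0.1  ])]
160 [108, 106, 109, 109, 109, 105, 107, 55, 58, 58, 97, 56, 59, 57, 124, 125, 125, 122, 125, 124, 124, 124, 124, 122, 123, 121, 120, 121, 121, 118]
200 [109, 109, 110, 110, 110, 108, 60, 56, 59, 104, 58, 58, 57, 126, 127, 126, 126, 127, 125, 124, 125, 125, 126, 125, 124, 123, 123, 123, 121, 121]
240 [162, 163, 162, 161, 160, 58, 60, 58, 84, 59, 55, 67, 123, 128, 126, 127, 125, 127, 92, 89, 112, 117, 121, 121, 122, 122, 122, 116, 110, 113]
270 [163, 162, 162, 163, 58, 59, 57, 97, 59, 59, 65, 124, 111, 125, 105, 126, 55, 77, 51, 72, 98, 105, 44, 42, 41, 55, 129, 132, 37, 37]
300 [162, 162, 163, 74, 58, 56, 98, 58, 59, 85, 107, 98, 118, 128, 137, 139, 62, 51, 62, 50, 37, 34, 40, 52, 92, 59, 64, 49, 39, 43]
```

View pics/w5.png

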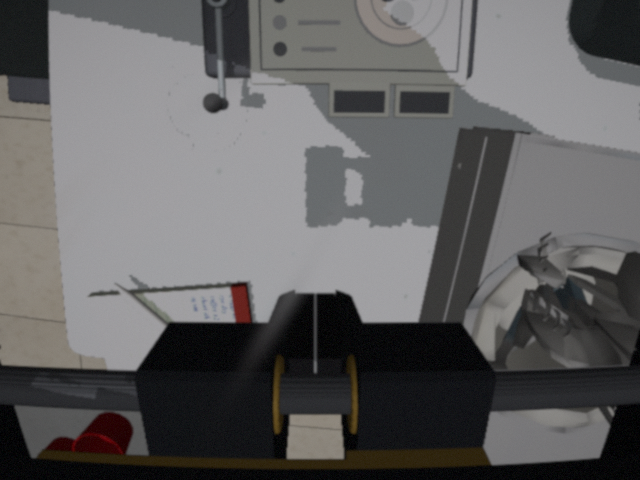

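The wrist view confirms the holder arm runs straight along the near edge, from the pivot at (218,0) to the ball at (214,102). The top tab is at (331–390, 85–117), and the caddy edge at (460,130)–(422,320) is close. To stay clear of it I'll part the fingers to 4 cm, use the far finger on the tab with the tool centre at book x -26, and tilt.

Emit:
send_rows(
  motion=[
    {"x": 0,"y": 0.7,"z": 0,"rx": 0,"ry": 0.14,"rz": 0,"jaw": 4},
    {"x": 0,"y": 0,"z": 0,"rx": 0,"ry": 0.14,"rz": 0,"jaw": 4},
    {"x": 0,"y": 0,"z": 0,"rx": 0,"ry": 0.14,"rz": 0,"jaw": 4},
    {"x": 0,"y": 0,"z": 0,"rx": 0,"ry": 0.14,"rz": 0,"jaw": 4},
    {"x": 0,"y": 0,"z": 0,"rx": 0,"ry": 0.14,"rz": 0,"jaw": 4},
  ],
)

```text
clock: 10.15
tool_pos: [0.5847, -0.1989, 0.207]
eef_rot: [0.622, 0.703, 0.229, -0.259]
contact_force: [0.7, 0.5, -0.8]
opening: 0.433
finger_force: 0.0
```

Emit:
send_rows(
  motion=[
    {"x": 0,"y": 0,"z": 0,"rx": 0,"ry": 0.15,"rz": 0,"jaw": 4},
    {"x": 0,"y": 0,"z": 0,"rx": 0,"ry": 0,"rz": 0,"jaw": 4},
    {"x": 0,"y": 0,"z": 0,"rx": 0,"ry": 0,"rz": 0,"jaw": 4},
    {"x": 0,"y": 0,"z": 0,"rx": 0,"ry": 0,"rz": 0,"jaw": 4},
    {"x": 0,"y": 0,"z": 0,"rx": 0,"ry": 0,"rz": 0,"jaw": 4},
  ],
)

```text
clock: 10.65
tool_pos: [0.5856, -0.1967, 0.2088]
eef_rot: [0.603, 0.684, 0.273, -0.308]
contact_force: [0.1, 0.6, 0.1]
opening: 0.455
finger_force: 0.0
```

Run:
```python
from plan import *
rep(); p,a=cur(); print(p,a)
w=load("w5");print("pad",tob(onz(w,(247,284),.011))*1000,"caddy",onz(w,(455,160),0),onz(w,(424,310),0))
rows(p[1],p[2],a,p[0],[(-215,160,.85,""),(-200,110,.85,""),(-190,70,.85,""),(-187,40,.85,""),(-187,22,.85,"")])
```

```text
t 10.65 tcp book mm [ -29.4 -212.7  208.8] F [0.1 0.6 0.1] open 0.46
 tool axes in book [[-0.003, 0.662, 0.75], [1.0, 0.002, 0.003], [0.0, 0.75, -0.662]] q [ 0.72  1.05 -0.39  1.22 -0.36  1.42  0.71]
[ -29.35583292 -212.74570924  208.79683657] 0.8475900847879801
pad [ -95.20181458 -297.19484925] caddy [ 0.69796066 -0.15911115  0.        ] [ 6.99053455e-01 -3.02309839e-01  5.55111512e-17]
 x -3.8 z 3.1 ry 0.0 -> y,z,a [-215.    160.      0.85]
 x -2.8 z 4.4 ry 0.0 -> y,z,a [-200.    110.      0.85]
 x -2.3 z 3.4 ry 0.0 -> y,z,a [-190.     70.      0.85]
 x -2.1 z 2.2 ry 0.0 -> y,z,a [-187.     40.      0.85]
 x -1.3 z 1.2 ry 0.0 -> y,z,a [-187.     22.      0.85]
```

Emit:
send_rows(
  motion=[
    {"x": -3.8,"y": 0,"z": 3.1,"rx": 0,"ry": 0,"rz": 0,"jaw": 4},
    {"x": -2.8,"y": 0,"z": 4.1,"rx": 0,"ry": 0,"rz": 0,"jaw": 4},
    {"x": -2.3,"y": 0,"z": 3.4,"rx": 0,"ry": 0,"rz": 0,"jaw": 4},
    {"x": -2.1,"y": 0,"z": 2.2,"rx": 0,"ry": 0,"rz": 0,"jaw": 4},
    {"x": -0.6,"y": 0,"z": 0.6,"rx": 0,"ry": 0,"rz": 0,"jaw": 4},
  ],
)

```text
clock: 11.15
tool_pos: [0.5805, -0.1726, 0.0293]
eef_rot: [0.603, 0.683, 0.272, -0.311]
contact_force: [-0.4, 0.7, -0.4]
opening: 0.458
finger_force: 0.0
```

Emit:
send_rows(
  motion=[
    {"x": 0,"y": 0,"z": 0,"rx": 0,"ry": 0,"rz": 0,"jaw": 4},
    {"x": 0,"y": 0,"z": 0,"rx": 0,"ry": 0,"rz": 0,"jaw": 4},
    {"x": 0,"y": 0,"z": 0,"rx": 0,"ry": 0,"rz": 0,"jaw": 4},
    {"x": 0,"y": 0,"z": 0,"rx": 0,"ry": 0,"rz": 0,"jaw": 4},
    {"x": 0,"y": 0,"z": 0,"rx": 0,"ry": 0,"rz": 0,"jaw": 4},
  ],
)

```text
clock: 11.65
tool_pos: [0.5823, -0.1752, 0.032]
eef_rot: [0.604, 0.683, 0.273, -0.308]
contact_force: [-0.2, 0.6, -0.3]
opening: 0.455
finger_force: 0.0
```

Run:
```python
from plan import *
rep(); p,a=cur(); print(p,a)
rows(p[1],p[2],a,p[0],[(-182,22,.85,""),(-172,21,.85,""),(-166,21,.85,""),(-162,21,.85,""),(-162,21,.85,"")])
```

```text
t 11.65 tcp book mm [ -29.9 -190.9   32. ] F [-0.2  0.6 -0.3] open 0.45
 tool axes in book [[-0.0, 0.661, 0.751], [1.0, -0.001, 0.001], [0.002, 0.751, -0.661]] q [ 0.7   1.28 -0.38  1.26 -0.33  1.18  0.82]
[ -29.92486753 -190.94776486   32.02538871] 0.8488901912261105
 x -0.2 z 1.3 ry 0.0 -> y,z,a [-182.     22.      0.85]
 x 0.6 z 0.9 ry 0.0 -> y,z,a [-172.     21.      0.85]
 x 0.4 z 0.4 ry 0.0 -> y,z,a [-166.     21.      0.85]
 x 0.3 z 0.3 ry 0.0 -> y,z,a [-162.     21.      0.85]
 x -0.0 z 0.0 ry 0.0 -> y,z,a [-162.     21.      0.85]
```

Emit:
send_rows(
  motion=[
    {"x": -0.2,"y": 0,"z": 1.3,"rx": 0,"ry": 0,"rz": 0,"jaw": 4},
    {"x": 0.6,"y": 0,"z": 0.9,"rx": 0,"ry": 0,"rz": 0,"jaw": 4},
    {"x": 0.4,"y": 0,"z": 0.4,"rx": 0,"ry": 0,"rz": 0,"jaw": 4},
    {"x": 0.3,"y": 0,"z": 0.4,"rx": 0,"ry": 0,"rz": 0,"jaw": 4},
    {"x": 0,"y": 0,"z": 0,"rx": 0,"ry": 0,"rz": 0,"jaw": 4},
  ],
)

```text
clock: 12.15
tool_pos: [0.5781, -0.1438, 0.0198]
eef_rot: [0.603, 0.683, 0.273, -0.309]
contact_force: [0.2, -0.6, 0.0]
opening: 0.452
finger_force: 0.0
```

Run:
```python
from plan import *
rep(); p,a=cur(); print(p,a)
rows(p[1],p[2],a,p[0],[(*tcp(t,*sched(t)),sched(t)[0],t) for t in (1,3,5,8,11,14,17,20,23,26)])
```

```text
t 12.15 tcp book mm [ -30.3 -159.3   19.8] F [ 0.2 -0.6  0. ] open 0.45
 tool axes in book [[-0.0, 0.659, 0.752], [1.0, 0.0, 0.0], [-0.0, 0.752, -0.659]] q [ 0.68  1.28 -0.39  1.33 -0.34  1.1   0.82]
[ -30.27807741 -159.2625635    19.81315815] 0.851244915643695
1 x 0.5 z -0.2 ry -0.0 -> y,z,a [-157.94   24.89    0.85]
3 x 0.4 z -0.4 ry -0.0 -> y,z,a [-157.81   30.2     0.85]
5 x 0.4 z -0.3 ry -0.0 -> y,z,a [-157.49   35.49    0.85]
8 x 0.6 z -0.5 ry -0.0 -> y,z,a [-156.67   43.41    0.85]
11 x 0.7 z -0.4 ry -0.0 -> y,z,a [-155.43   51.27    0.85]
14 x 0.7 z -0.4 ry -0.0 -> y,z,a [-153.79   59.06    0.85]
17 x 0.7 z -0.3 ry -0.0 -> y,z,a [-151.74   66.74    0.85]
20 x 0.8 z -0.3 ry -0.0 -> y,z,a [-149.29   74.32    0.85]
23 x 0.7 z -0.3 ry -0.0 -> y,z,a [-146.44   81.75    0.85]
26 x 0.8 z -0.3 ry -0.0 -> y,z,a [-143.21   89.02    0.85]
```

Emit:
send_rows(
  motion=[
    {"x": 0.5,"y": 0,"z": -0.2,"rx": 0,"ry": 0,"rz": 0,"jaw": 4},
    {"x": 0.4,"y": 0,"z": -0.4,"rx": 0,"ry": 0,"rz": 0,"jaw": 4},
    {"x": 0.4,"y": 0,"z": -0.3,"rx": 0,"ry": 0,"rz": 0,"jaw": 4},
    {"x": 0.6,"y": 0,"z": -0.5,"rx": 0,"ry": 0,"rz": 0,"jaw": 4},
    {"x": 0.7,"y": 0,"z": -0.4,"rx": 0,"ry": 0,"rz": 0,"jaw": 4},
  ],
)

```text
clock: 12.65
tool_pos: [0.5778, -0.1419, 0.0516]
eef_rot: [0.604, 0.682, 0.273, -0.308]
contact_force: [-0.1, -2.2, -0.9]
opening: 0.454
finger_force: 0.6
```

Emit:
send_rows(
  motion=[
    {"x": 0.7,"y": 0,"z": -0.4,"rx": 0,"ry": 0,"rz": 0,"jaw": 4},
    {"x": 0.7,"y": 0,"z": -0.3,"rx": 0,"ry": 0,"rz": 0,"jaw": 4},
    {"x": 0.8,"y": 0,"z": -0.3,"rx": 0,"ry": 0,"rz": 0,"jaw": 4},
    {"x": 0.7,"y": 0,"z": -0.3,"rx": 0,"ry": 0,"rz": 0,"jaw": 4},
    {"x": 0.8,"y": 0,"z": -0.3,"rx": 0,"ry": 0,"rz": 0,"jaw": 4},
  ],
)

```text
clock: 13.15
tool_pos: [0.5762, -0.1286, 0.09]
eef_rot: [0.604, 0.682, 0.273, -0.309]
contact_force: [-0.7, 0.5, -0.4]
opening: 0.455
finger_force: 0.3
```

Run:
```python
from plan import *
rep(); p,a=cur(); print(p,a)
s=snap("side","side3"); d=snap("scene","scene3")
# expected tab corners at th=26 (x -23,+23)
t=np.radians(26)
for n,q in(("side",s),("scene",d)): print(n,proj(q,[np.r_[tow([x,-.152*np.cos(t)]),.0305+.152*np.sin(t)] for x in(-.023,.023)]).round(1).tolist())
rows(p[1],p[2],a,p[0],[(*tcp(t,*sched(t)),sched(t)[0],t) for t in (29,32,35,38,41,45,49,53,57,61)])
a=s["img"][200:320,290:410]; b=d["img"][190:310,290:390]
cv2.imwrite("pics/c6.png",np.hstack([cv2.resize(a,(400,400)),cv2.resize(b,(333,400))])[:,:,::-1])
```

```text
t 13.15 tcp book mm [ -30.3 -144.    90. ] F [-0.7  0.5 -0.4] open 0.46
 tool axes in book [[0.0, 0.66, 0.752], [1.0, -0.001, 0.0], [0.001, 0.752, -0.66]] q [ 0.67  1.16 -0.41  1.4  -0.37  1.12  0.78]
[ -30.25552492 -144.01353979   89.99226569] 0.8505436591663588
side [[377.8, 264.2], [392.4, 258.6]]
scene [[365.2, 256.7], [373.3, 247.2]]
29 x 0.8 z -0.1 ry -0.0 -> y,z,a [-139.61   96.12    0.85]
32 x 0.7 z -0.1 ry -0.0 -> y,z,a [-135.64  103.01    0.85]
35 x 0.8 z -0.1 ry -0.0 -> y,z,a [-131.31  109.69    0.85]
38 x 0.8 z -0.1 ry -0.0 -> y,z,a [-126.64  116.14    0.85]
41 x 0.8 z -0.1 ry -0.0 -> y,z,a [-121.64  122.33    0.85]
45 x 1.0 z 0.1 ry -0.05 -> y,z,a [-114.14  129.5     0.8 ]
49 x 1.1 z 0.2 ry -0.05 -> y,z,a [-106.21  136.03    0.75]
53 x 1.0 z 0.1 ry -0.05 -> y,z,a [-97.92 141.94   0.71]
57 x 1.0 z 0.1 ry -0.04 -> y,z,a [-89.33 147.22   0.66]
61 x 1.0 z 0.2 ry -0.05 -> y,z,a [-80.47 151.84   0.61]
```

```bash
cat >> h.py <<'E'
def cardpts(deg,pts):  # pts (x,r) mm on the printed face
    t=np.radians(deg); out=[]
    for x,r in pts:
        r/=1000;y=-r*np.cos(t)+.0015*np.sin(t);z=.0305+r*np.sin(t)+.0015*np.cos(t)
        out.append(np.r_[tow([x/1000,y]),z])
    return np.array(out)
def probe(s,deg):
    r=[]
    for p in proj(s,cardpts(deg,[(x,q) for q in(120,134,140,146,158) for x in(-15,0,15)])):
        u,v=np.round(p).astype(int); r.append(int(s["img"][v,u].max()))
    return np.array(r).reshape(5,3).tolist()
E
python3 - <<'E'
from h import *
for n in("scene","side"):
    for f in("2","3"):
        s=load(n+f)
        for d in(0,20,24,28,32): print(n,f,d,probe(s,d))
E
```

```text
scene 2 0 [[162, 155, 175], [161, 151, 166], [87, 82, 80], [81, 62, 77], [157, 164, 163]]
scene 2 20 [[189, 201, 19], [178, 105, 21], [183, 127, 20], [177, 51, 17], [176, 23, 17]]
scene 2 24 [[183, 159, 17], [197, 40, 19], [169, 22, 25], [178, 21, 29], [89, 21, 41]]
scene 2 28 [[185, 71, 20], [190, 19, 27], [173, 20, 64], [138, 15, 64], [31, 27, 70]]
scene 2 32 [[232, 21, 29], [135, 22, 47], [99, 20, 50], [26, 27, 58], [18, 73, 51]]
scene 3 0 [[23, 95, 172], [35, 67, 113], [40, 55, 70], [46, 41, 37], [43, 44, 47]]
scene 3 20 [[152, 44, 53], [183, 151, 40], [189, 153, 33], [179, 31, 28], [39, 35, 42]]
scene 3 24 [[48, 56, 67], [88, 43, 57], [155, 42, 47], [198, 62, 46], [29, 29, 37]]
scene 3 28 [[60, 69, 73], [42, 53, 64], [44, 54, 63], [50, 47, 56], [85, 44, 53]]
scene 3 32 [[69, 75, 81], [60, 70, 78], [62, 70, 80], [58, 64, 77], [52, 59, 71]]
side 2 0 [[159, 168, 169], [95, 87, 104], [76, 63, 91], [109, 107, 131], [156, 158, 154]]
side 2 20 [[217, 247, 240], [242, 247, 236], [246, 244, 242], [245, 243, 243], [248, 246, 240]]
side 2 24 [[245, 247, 231], [245, 240, 160], [246, 236, 177], [245, 236, 219], [245, 224, 240]]
side 2 28 [[248, 231, 177], [248, 197, 150], [246, 171, 188], [240, 150, 226], [202, 165, 241]]
side 2 32 [[239, 196, 195], [231, 188, 183], [224, 191, 175], [188, 184, 197], [179, 175, 241]]
side 3 0 [[75, 103, 91], [164, 116, 133], [61, 60, 84], [68, 69, 119], [165, 157, 156]]
side 3 20 [[53, 55, 36], [57, 49, 47], [57, 39, 48], [52, 32, 40], [57, 53, 35]]
side 3 24 [[62, 55, 38], [57, 37, 51], [57, 37, 49], [47, 41, 36], [38, 47, 37]]
side 3 28 [[64, 55, 35], [59, 37, 50], [58, 35, 40], [41, 48, 32], [31, 41, 36]]
side 3 32 [[51, 60, 58], [63, 61, 75], [51, 61, 49], [54, 53, 39], [55, 37, 41]]
```

Run:
```python
from h import *
s=snap("wrist","w6")
print(proj(s,cardpts(26,[(-80,128),(80,128),(-23,152),(23,152)])).round().tolist())
for d in(0,16,20,23,26,29,32): print(d,proj(s,cardpts(d,[(0,140)])).round().tolist(),probe(s,d), "near/far corner strip", [int(s["img"][int(v),int(u)].max()) if 0<=v<480 and 0<=u<640 else -1 for u,v in proj(s,cardpts(d,[(-60,90),(-60,110),(-60,120),(-60,126),(-60,131),(-60,136)]))])
```

```text
[[200.0, 261.0], [574.0, 260.0], [339.0, 299.0], [463.0, 298.0]]
0 [[378.0, 359.0]] [[119, 9, 23], [95, 9, 21], [149, 7, 20], [138, 8, 14], [70, 70, 71]] near/far corner strip [41, 15, 25, 38, 45, 46]
16 [[389.0, 321.0]] [[57, 55, 51], [114, 20, 104], [121, 19, 91], [151, 19, 33], [151, 24, 19]] near/far corner strip [133, 138, 153, 20, 20, 17]
20 [[392.0, 306.0]] [[53, 51, 52], [147, 147, 148], [105, 21, 105], [152, 18, 107], [119, 27, 105]] near/far corner strip [73, 145, 152, 151, 149, 15]
23 [[394.0, 293.0]] [[119, 122, 128], [52, 51, 53], [149, 148, 147], [107, 23, 106], [151, 10, 52]] near/far corner strip [55, 140, 121, 151, 148, 147]
26 [[396.0, 278.0]] [[142, 140, 138], [53, 51, 53], [52, 52, 53], [107, 109, 92], [108, 20, 104]] near/far corner strip [138, 140, 140, 143, 102, 113]
29 [[398.0, 263.0]] [[140, 137, 139], [142, 142, 141], [90, 99, 109], [53, 52, 54], [142, 140, 140]] near/far corner strip [112, 56, 138, 105, 141, 150]
32 [[400.0, 246.0]] [[140, 138, 123], [139, 139, 140], [126, 117, 113], [143, 138, 139], [54, 51, 120]] near/far corner strip [139, 140, 139, 139, 141, 133]
```

The wrist camera shows the dark tab label where a card raised to about 26° should have it. I'll continue the arc.

Emit:
send_rows(
  motion=[
    {"x": 0.8,"y": 0,"z": -0.1,"rx": 0,"ry": 0,"rz": 0,"jaw": 4},
    {"x": 0.7,"y": 0,"z": -0.1,"rx": 0,"ry": 0,"rz": 0,"jaw": 4},
    {"x": 0.8,"y": 0,"z": -0.1,"rx": 0,"ry": 0,"rz": 0,"jaw": 4},
    {"x": 0.8,"y": 0,"z": -0.1,"rx": 0,"ry": 0,"rz": 0,"jaw": 4},
    {"x": 0.8,"y": 0,"z": -0.1,"rx": 0,"ry": 0,"rz": 0,"jaw": 4},
  ],
)

```text
clock: 13.8
tool_pos: [0.5735, -0.1066, 0.1226]
eef_rot: [0.603, 0.682, 0.273, -0.309]
contact_force: [-0.2, -0.6, -1.4]
opening: 0.453
finger_force: 0.3
```

Emit:
send_rows(
  motion=[
    {"x": 1.0,"y": 0,"z": 0.1,"rx": 0,"ry": -0.05,"rz": 0,"jaw": 4},
    {"x": 1.1,"y": 0,"z": 0.2,"rx": 0,"ry": -0.05,"rz": 0,"jaw": 4},
    {"x": 1.0,"y": 0,"z": 0.1,"rx": 0,"ry": -0.05,"rz": 0,"jaw": 4},
    {"x": 1.0,"y": 0,"z": 0.1,"rx": 0,"ry": -0.04,"rz": 0,"jaw": 4},
    {"x": 1.0,"y": 0,"z": 0.2,"rx": 0,"ry": -0.05,"rz": 0,"jaw": 4},
  ],
)

```text
clock: 14.3
tool_pos: [0.5687, -0.0657, 0.1524]
eef_rot: [0.633, 0.714, 0.199, -0.224]
contact_force: [0.6, 0.1, 0.5]
opening: 0.456
finger_force: 0.3
```

Run:
```python
from plan import *
rep(); p,a=cur(); print(p,a)
rows(p[1],p[2],a,p[0],[(*tcp(t,*sched(t)),sched(t)[0],t) for t in (65,69,73,77,81,86,91,96,101,106)])
s=snap("wrist","w7")
for d in(45,50,55,58,61,64): print(d,proj(s,cardpts(d,[(0,140)])).round().tolist(),probe(s,d))
```

```text
t 14.3 tcp book mm [-30.  -80.6 152.4] F [0.6 0.1 0.5] open 0.46
 tool axes in book [[0.001, 0.821, 0.571], [1.0, -0.002, 0.001], [0.002, 0.571, -0.821]] q [ 0.51  0.92 -0.36  1.63 -0.36  0.9   0.64]
[-30.00994025 -80.62002465 152.36768674] 0.6078942830289676
65 x 1.0 z 0.2 ry -0.05 -> y,z,a [-71.4  155.79   0.56]
69 x 0.9 z 0.3 ry -0.05 -> y,z,a [-62.16 159.08   0.51]
73 x 1.0 z 0.2 ry -0.05 -> y,z,a [-52.81 161.7    0.46]
77 x 0.9 z 0.2 ry -0.05 -> y,z,a [-43.4  163.64   0.41]
81 x 0.9 z 0.3 ry -0.05 -> y,z,a [-33.97 164.91   0.36]
86 x 1.1 z 0.3 ry -0.06 -> y,z,a [-22.22 165.56   0.3 ]
91 x 1.1 z 0.4 ry -0.06 -> y,z,a [-10.61 165.2    0.24]
96 x 1.1 z 0.4 ry -0.06 -> y,z,a [  0.77 163.85   0.17]
101 x 1.1 z 0.4 ry -0.07 -> y,z,a [1.1850e+01 1.6155e+02 1.1000e-01]
106 x 1.0 z 0.5 ry -0.06 -> y,z,a [2.2540e+01 1.5833e+02 5.0000e-02]
45 [[393.0, 373.0]] [[154, 15, 18], [112, 28, 20], [59, 28, 23], [65, 61, 63], [60, 61, 61]]
50 [[395.0, 349.0]] [[153, 16, 55], [143, 17, 16], [109, 14, 21], [113, 26, 8], [54, 57, 57]]
55 [[397.0, 323.0]] [[147, 145, 146], [141, 12, 121], [152, 11, 112], [153, 18, 135], [152, 17, 11]]
58 [[398.0, 305.0]] [[34, 31, 32], [145, 150, 152], [94, 24, 129], [150, 21, 133], [88, 19, 14]]
61 [[399.0, 287.0]] [[86, 85, 85], [33, 29, 30], [31, 29, 31], [78, 56, 54], [78, 73, 103]]
64 [[400.0, 268.0]] [[88, 88, 102], [89, 90, 88], [83, 87, 89], [84, 80, 79], [53, 58, 151]]
```

Emit:
send_rows(
  motion=[
    {"x": 1.0,"y": 0,"z": 0.2,"rx": 0,"ry": -0.05,"rz": 0,"jaw": 4},
    {"x": 0.9,"y": 0,"z": 0.3,"rx": 0,"ry": -0.05,"rz": 0,"jaw": 4},
    {"x": 1.0,"y": 0,"z": 0.2,"rx": 0,"ry": -0.05,"rz": 0,"jaw": 4},
    {"x": 0.9,"y": 0,"z": 0.2,"rx": 0,"ry": -0.05,"rz": 0,"jaw": 4},
    {"x": 0.9,"y": 0,"z": 0.3,"rx": 0,"ry": -0.05,"rz": 0,"jaw": 4},
  ],
)

```text
clock: 14.85
tool_pos: [0.5629, -0.0192, 0.1646]
eef_rot: [0.652, 0.737, 0.119, -0.133]
contact_force: [-0.1, -1.1, 0.4]
opening: 0.453
finger_force: 0.3
```

Emit:
send_rows(
  motion=[
    {"x": 1.1,"y": 0,"z": 0.3,"rx": 0,"ry": -0.06,"rz": 0,"jaw": 4},
    {"x": 1.1,"y": 0,"z": 0.4,"rx": 0,"ry": -0.06,"rz": 0,"jaw": 4},
    {"x": 1.1,"y": 0,"z": 0.4,"rx": 0,"ry": -0.06,"rz": 0,"jaw": 4},
    {"x": 1.1,"y": 0,"z": 0.4,"rx": 0,"ry": -0.07,"rz": 0,"jaw": 4},
    {"x": 1.0,"y": 0,"z": 0.5,"rx": 0,"ry": -0.06,"rz": 0,"jaw": 4},
  ],
)

```text
clock: 15.35
tool_pos: [0.5559, 0.038, 0.1579]
eef_rot: [0.662, 0.749, 0.017, -0.018]
contact_force: [0.2, -1.5, -0.1]
opening: 0.454
finger_force: 0.2
```

Run:
```python
from plan import *
rep(); p,a=cur(); print(p,a)
rows(p[1],p[2],a,p[0],[(*tcp(t,*sched(t)),sched(t)[0],t) for t in (111,116,121,126,131,136,141,146,151,156,160,164,168,172,175)])
```

```text
t 15.35 tcp book mm [-30.   23.8 157.9] F [ 0.2 -1.5 -0.1] open 0.45
 tool axes in book [[0.0, 0.999, 0.049], [1.0, -0.0, 0.001], [0.001, 0.049, -0.999]] q [-0.15  0.73  0.04  1.86 -0.15  0.55  0.13]
[-29.97716611  23.84989263 157.93622696] 0.049024200898916875
111 x 0.9 z 0.4 ry -0.05 -> y,z,a [ 32.64 154.15   0.  ]
116 x 0.9 z 0.6 ry 0.0 -> y,z,a [ 41.64 148.75   0.  ]
121 x 0.8 z 0.6 ry 0.0 -> y,z,a [ 50.02 142.64   0.  ]
126 x 0.8 z 0.6 ry 0.0 -> y,z,a [ 57.73 135.9    0.  ]
131 x 0.7 z 0.8 ry 0.0 -> y,z,a [ 64.72 128.59   0.  ]
136 x 0.6 z 0.8 ry 0.0 -> y,z,a [ 70.95 120.79   0.  ]
141 x 0.5 z 0.8 ry 0.0 -> y,z,a [ 76.39 112.58   0.  ]
146 x 0.5 z 0.8 ry 0.0 -> y,z,a [ 81.02 104.03   0.  ]
151 x 0.4 z 0.9 ry 0.0 -> y,z,a [84.81 95.22  0.  ]
156 x 0.3 z 0.9 ry 0.0 -> y,z,a [87.76 86.22  0.  ]
160 x 0.2 z 0.7 ry 0.0 -> y,z,a [89.52 78.96  0.  ]
164 x 0.1 z 0.8 ry 0.0 -> y,z,a [90.74 71.66  0.  ]
168 x 0.0 z 0.7 ry 0.0 -> y,z,a [91.43 64.38  0.  ]
172 x 0.1 z 0.7 ry 0.0 -> y,z,a [91.59 57.15  0.  ]
175 x -0.1 z 0.6 ry 0.0 -> y,z,a [91.38 51.79  0.  ]
```

Emit:
send_rows(
  motion=[
    {"x": 0.9,"y": 0,"z": 0.4,"rx": 0,"ry": -0.05,"rz": 0,"jaw": 4},
    {"x": 0.9,"y": 0,"z": 0.6,"rx": 0,"ry": 0,"rz": 0,"jaw": 4},
    {"x": 0.8,"y": 0,"z": 0.6,"rx": 0,"ry": 0,"rz": 0,"jaw": 4},
    {"x": 0.8,"y": 0,"z": 0.6,"rx": 0,"ry": 0,"rz": 0,"jaw": 4},
    {"x": 0.7,"y": 0,"z": 0.8,"rx": 0,"ry": 0,"rz": 0,"jaw": 4},
  ],
)

```text
clock: 15.85
tool_pos: [0.551, 0.0772, 0.1274]
eef_rot: [0.663, 0.748, 0.0, -0.0]
contact_force: [1.0, -0.2, 0.5]
opening: 0.452
finger_force: 0.2
```

Emit:
send_rows(
  motion=[
    {"x": 0.6,"y": 0,"z": 0.8,"rx": 0,"ry": 0,"rz": 0,"jaw": 4},
    {"x": 0.5,"y": 0,"z": 0.8,"rx": 0,"ry": 0,"rz": 0,"jaw": 4},
    {"x": 0.5,"y": 0,"z": 0.8,"rx": 0,"ry": 0,"rz": 0,"jaw": 4},
    {"x": 0.4,"y": 0,"z": 0.9,"rx": 0,"ry": 0,"rz": 0,"jaw": 4},
    {"x": 0.3,"y": 0,"z": 0.9,"rx": 0,"ry": 0,"rz": 0,"jaw": 4},
  ],
)

```text
clock: 16.35
tool_pos: [0.548, 0.1009, 0.0851]
eef_rot: [0.663, 0.749, 0.0, -0.0]
contact_force: [0.3, 0.2, 0.2]
opening: 0.457
finger_force: 0.1
```

Emit:
send_rows(
  motion=[
    {"x": 0.2,"y": 0,"z": 0.7,"rx": 0,"ry": 0,"rz": 0,"jaw": 4},
    {"x": 0.1,"y": 0,"z": 0.8,"rx": 0,"ry": 0,"rz": 0,"jaw": 4},
    {"x": 0,"y": 0,"z": 0.7,"rx": 0,"ry": 0,"rz": 0,"jaw": 4},
    {"x": 0,"y": 0,"z": 0.7,"rx": 0,"ry": 0,"rz": 0,"jaw": 4},
    {"x": 0,"y": 0,"z": 0.5,"rx": 0,"ry": 0,"rz": 0,"jaw": 4},
  ],
)

```text
clock: 16.85
tool_pos: [0.5476, 0.1032, 0.0513]
eef_rot: [0.663, 0.749, -0.0, -0.0]
contact_force: [0.6, 0.1, 0.4]
opening: 0.453
finger_force: 0.1
```

Run:
```python
from plan import *
rep()
```

```text
t 16.85 tcp book mm [-30.2  89.6  51.3] F [0.6 0.1 0.4] open 0.45
 tool axes in book [[0.001, 1.0, -0.0], [1.0, -0.001, -0.0], [-0.0, -0.0, -1.0]] q [-0.31  0.91  0.07  1.91 -0.17  0.33  0.01]
```

Emit:
send_rows(
  motion=[
    {"x": 0,"y": 0,"z": 0.3,"rx": 0,"ry": 0,"rz": 0,"jaw": 4},
    {"x": 0,"y": 0,"z": 0.3,"rx": 0,"ry": 0,"rz": 0,"jaw": 4},
    {"x": 0,"y": 0,"z": 0.2,"rx": 0,"ry": 0,"rz": 0,"jaw": 4},
    {"x": 0,"y": 0,"z": 0.1,"rx": 0,"ry": 0,"rz": 0,"jaw": 4},
    {"x": 0,"y": 0,"z": 0,"rx": 0,"ry": 0,"rz": 0,"jaw": 4},
  ],
)

```text
clock: 17.35
tool_pos: [0.5477, 0.1034, 0.0434]
eef_rot: [0.663, 0.749, 0.0, 0.0]
contact_force: [-1.4, -0.1, 3.7]
opening: 0.453
finger_force: 1.8
```

Emit:
send_rows(
  motion=[
    {"x": 0,"y": 0,"z": 0.1,"rx": 0,"ry": 0,"rz": 0,"jaw": 4},
    {"x": 0,"y": 0,"z": 0,"rx": 0,"ry": 0,"rz": 0,"jaw": 4},
    {"x": 0,"y": 0,"z": 0,"rx": 0,"ry": 0,"rz": 0,"jaw": 4},
    {"x": 0,"y": 0,"z": 0,"rx": 0,"ry": 0,"rz": 0,"jaw": 4},
    {"x": 0,"y": 0,"z": 0,"rx": 0,"ry": 0,"rz": 0,"jaw": 4},
  ],
)

```text
clock: 17.85
tool_pos: [0.5478, 0.1034, 0.0433]
eef_rot: [0.663, 0.749, 0.0, 0.0]
contact_force: [-2.0, -0.6, 12.4]
opening: 0.454
finger_force: 6.0
```

Emit:
send_rows(
  motion=[
    {"x": 0,"y": 0,"z": -3,"rx": 0,"ry": 0,"rz": 0,"jaw": 4},
    {"x": 0,"y": 0,"z": -5,"rx": 0,"ry": 0,"rz": 0,"jaw": 4},
    {"x": -4,"y": -1,"z": -5,"rx": 0,"ry": 0,"rz": 0,"jaw": 0},
    {"x": -4,"y": -1,"z": -4,"rx": 0,"ry": 0,"rz": 0,"jaw": 0},
    {"x": 0,"y": 0,"z": 0,"rx": 0,"ry": 0,"rz": 0,"jaw": 0},
  ],
)

```text
clock: 18.35
tool_pos: [0.5415, 0.0298, 0.1999]
eef_rot: [0.666, 0.746, 0.002, 0.004]
contact_force: [1.4, -1.3, -0.4]
opening: 0.203
finger_force: 0.0
```

Run:
```python
from h import *
rep(); s=snap("wrist","w8")
print("exp left post",proj(s,np.r_[tow([-.1,.142]),.069]))
s2=s["img"].max(2); m=(s2<60).astype(np.uint8); n,l,st,c=cv2.connectedComponentsWithStats(m)
for i in range(1,n):
    if 60<st[i][4]<4000: print(st[i].tolist(),np.round(c[i],1),"z69",np.round(tob(onz(s,c[i],.069))*1000,1))
print("card corners if flat",proj(s,[np.r_[tow([x,.128]),.032] for x in(-.08,.08)]).round(), "lifted 5deg",proj(s,[np.r_[tow([x,.128]),.043] for x in(-.08,.08)]).round())
```

```text
t 18.35 tcp book mm [-45.3  17.4 199.9] F [ 1.4 -1.3 -0.4] open 0.2
 tool axes in book [[0.01, 1.0, -0.004], [1.0, -0.01, 0.008], [0.008, -0.004, -1.0]] q [-0.21  0.65  0.12  1.89 -0.12  0.6   0.09]
exp left post [[223.83039677  31.21409113]]
[231, 22, 22, 25, 380] [241.8  34. ] z69 [-89.2 140.1]
[357, 34, 52, 22, 947] [383.3  44.6] z69 [ -3.8 133.2]
[297, 37, 39, 18, 359] [321.   47.7] z69 [-41.6 131.5]
[223, 75, 47, 110, 3353] [248.4 133.5] z69 [-88.  81.]
[295, 94, 9, 10, 70] [298.8  98.5] z69 [-55.6 101.9]
[496, 118, 21, 42, 360] [503.1 138.2] z69 [76.4 77.4]
[529, 121, 25, 48, 463] [537.8 145.9] z69 [100.8  72.8]
[461, 123, 31, 120, 433] [479.  202.8] z69 [64.5 34.6]
[234, 144, 11, 11, 92] [239.2 149. ] z69 [-94.5  71.4]
[295, 145, 10, 11, 76] [299.6 150. ] z69 [-55.7  70.2]
[394, 147, 19, 20, 287] [403.1 156.5] z69 [11.  65.5]
[68, 193, 23, 20, 140] [ 80.7 203.3] z69 [-205.6   37.8]
[296, 194, 9, 10, 73] [299.9 198.4] z69 [-56.2  38.6]
[408, 233, 48, 9, 361] [432.8 237.3] z69 [34.4 10.6]
[298, 234, 16, 8, 113] [304.6 237.3] z69 [-53.5  11.7]
[353, 234, 49, 8, 367] [375.7 237.3] z69 [-5.  11.1]
[509, 236, 34, 34, 304] [519.2 249.7] z69 [97.5  0.7]
card corners if flat [[265.  62.]
 [492.  63.]] lifted 5deg [[263.  60.]
 [498.  61.]]
```

View pics/w8.png

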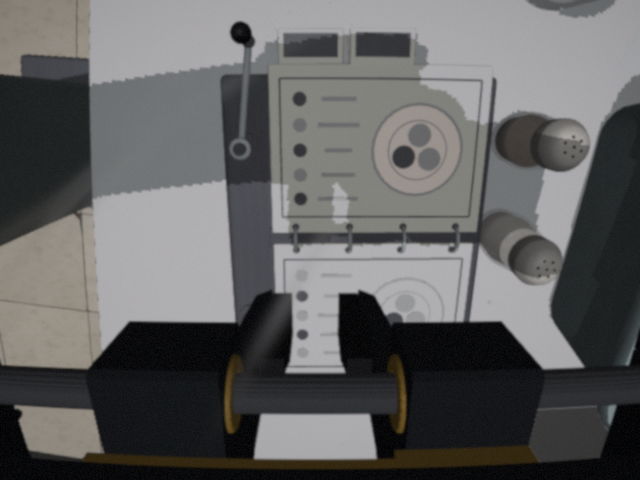

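Wrist view: the card lies flat on the left, its tab at (357–409, 34–56) beside the fixed tab, and the next card is still on the right. The left ball is at (241,34) and both shakers are standing. That was the last picture, so I'll check the rest with numbers. Next I'll close the fingers and come down on the reader's side of the left post.

Emit:
send_rows(
  motion=[
    {"x": 0,"y": 0,"z": 0,"rx": 0,"ry": 0,"rz": 0,"jaw": 0},
    {"x": 4.1,"y": -2.6,"z": 0,"rx": 0,"ry": 0,"rz": 0,"jaw": 0},
    {"x": 4.1,"y": -2.6,"z": 0,"rx": 0,"ry": 0,"rz": 0,"jaw": 0},
    {"x": 4.1,"y": -2.6,"z": 0,"rx": 0,"ry": 0,"rz": 0,"jaw": 0},
    {"x": 0,"y": 0,"z": 0,"rx": 0,"ry": 0,"rz": 0,"jaw": 0},
  ],
)

```text
clock: 18.9
tool_pos: [0.4409, 0.1564, 0.1936]
eef_rot: [0.657, 0.754, -0.002, -0.004]
contact_force: [1.3, -0.2, -1.1]
opening: 0.008
finger_force: 0.0
```

Run:
```python
from h import *
from pose import fit
s=load("w8")
B=np.array([[-100,70,40],[-80,128,32],[80,128,32],[-23,152,32],[23,152,32]])/1000
px=[(239.5,149),(269,66),(494,67),(352,28),(415,29)]
W=np.array([onz(s,p,b[2]) for p,b in zip(px,B)]); t,o,r=fit(W,B); print("pose",t,o,np.round(r,1).tolist())
b=onz(s,(240.5,33),.069);c,n=np.cos(t),np.sin(t);d=b[:2]-o
print("ball",b,np.array([c*d[0]+n*d[1],-n*d[0]+c*d[1]])*1000)
rep()
```

```text
pose 0.11327937515457835 [0.58969159 0.01559091] [[-0.9, 0.5], [1.0, -0.8], [-0.1, 0.4], [1.2, 0.1], [-1.3, -0.2]]
ball [0.48204686 0.14661252 0.069     ] [-92.14448298 142.34972407]
t 18.9 tcp book mm [-129.6  155.4  193.6] F [ 1.3 -0.2 -1.1] open 0.01
 tool axes in book [[-0.014, 1.0, 0.003], [1.0, 0.014, -0.008], [-0.008, 0.003, -1.0]] q [-0.51  0.59  0.12  2.09 -0.16  0.48 -0.13]
```

Emit:
send_rows(
  motion=[
    {"x": 0,"y": 0,"z": 4,"rx": 0,"ry": 0,"rz": 0.01,"jaw": 0},
    {"x": 0,"y": 0,"z": 4,"rx": 0,"ry": 0,"rz": 0,"jaw": 0},
    {"x": 0,"y": 0,"z": 0,"rx": 0,"ry": 0,"rz": 0,"jaw": 0},
    {"x": 0,"y": 0,"z": 0,"rx": 0,"ry": 0,"rz": 0,"jaw": 0},
    {"x": 0,"y": 0,"z": 0,"rx": 0,"ry": 0,"rz": 0,"jaw": 0},
  ],
)

```text
clock: 19.4
tool_pos: [0.4478, 0.1491, 0.1164]
eef_rot: [0.666, 0.746, 0.001, 0.0]
contact_force: [1.1, -0.4, -0.7]
opening: 0.007
finger_force: 0.0
```

```bash
sed -i 's/^ORG=.*/ORG=np.array([0.5897,0.0156]);YAW=0.113/' h.py; python3 -c "
from h import *
rep()"
```

```text
t 19.4 tcp book mm [-125.9  148.7  116.4] F [ 1.1 -0.4 -0.7] open 0.01
 tool axes in book [[0.001, 1.0, 0.001], [1.0, -0.001, 0.002], [0.002, 0.001, -1.0]] q [-0.47  0.74  0.08  2.14 -0.2   0.26 -0.11]
```

Emit:
send_rows(
  motion=[
    {"x": -0.7,"y": 0,"z": 1.5,"rx": 0,"ry": 0,"rz": 0,"jaw": 0},
    {"x": 0,"y": 0,"z": 1.5,"rx": 0,"ry": 0,"rz": 0,"jaw": 0},
    {"x": 0,"y": 0,"z": 1.5,"rx": 0,"ry": 0,"rz": 0,"jaw": 0},
    {"x": 0,"y": 0,"z": 1.0,"rx": 0,"ry": 0,"rz": 0,"jaw": 0},
    {"x": 0,"y": 0,"z": 0,"rx": 0,"ry": 0,"rz": 0,"jaw": 0},
  ],
)

```text
clock: 19.9
tool_pos: [0.4481, 0.1421, 0.0606]
eef_rot: [0.666, 0.746, 0.0, 0.0]
contact_force: [0.3, 0.0, 0.2]
opening: 0.004
finger_force: 0.0
```

Run:
```python
from h import *
rep()
p0=np.array([-125,142.])
for d in (83.5,75,68,60,52,45):
    t=np.radians(d); p=np.array([-100+72*np.cos(t)-24,70+72*np.sin(t)]); print(d,p.round(1))
```

```text
t 19.9 tcp book mm [-126.4  141.6   60.6] F [0.3 0.  0.2] open 0.0
 tool axes in book [[0.001, 1.0, 0.0], [1.0, -0.001, 0.001], [0.001, 0.0, -1.0]] q [-0.43  0.85  0.03  2.16 -0.2   0.13 -0.09]
83.5 [-115.8  141.5]
75 [-105.4  139.5]
68 [-97.  136.8]
60 [-88.  132.4]
52 [-79.7 126.7]
45 [-73.1 120.9]
```

Emit:
send_rows(
  motion=[
    {"x": 0,"y": 0.3,"z": 0,"rx": 0,"ry": 0,"rz": 0,"jaw": 0},
    {"x": 0,"y": 0.3,"z": 0,"rx": 0,"ry": 0,"rz": 0,"jaw": 0},
    {"x": 0,"y": 0.3,"z": 0,"rx": 0,"ry": 0,"rz": 0,"jaw": 0},
    {"x": 0,"y": 0.3,"z": 0,"rx": 0,"ry": 0,"rz": 0,"jaw": 0},
    {"x": 0,"y": 0.3,"z": 0,"rx": 0,"ry": 0,"rz": 0,"jaw": 0},
  ],
)

```text
clock: 20.4
tool_pos: [0.4631, 0.1437, 0.0605]
eef_rot: [0.666, 0.746, 0.0, 0.0]
contact_force: [-0.2, -0.1, 0.7]
opening: 0.006
finger_force: 0.2
```

Emit:
send_rows(
  motion=[
    {"x": -0.1,"y": 0.3,"z": 0,"rx": 0,"ry": 0,"rz": 0,"jaw": 0},
    {"x": -0.1,"y": 0.3,"z": 0,"rx": 0,"ry": 0,"rz": 0,"jaw": 0},
    {"x": -0.1,"y": 0.3,"z": 0,"rx": 0,"ry": 0,"rz": 0,"jaw": 0},
    {"x": -0.1,"y": 0.3,"z": 0,"rx": 0,"ry": 0,"rz": 0,"jaw": 0},
    {"x": -0.1,"y": 0.3,"z": 0,"rx": 0,"ry": 0,"rz": 0,"jaw": 0},
  ],
)

```text
clock: 20.9
tool_pos: [0.4784, 0.1402, 0.0603]
eef_rot: [0.666, 0.746, -0.0, -0.0]
contact_force: [-0.0, 0.1, -0.4]
opening: 0.007
finger_force: 0.2
```

Forces stay low and the finger contact reads 0.2 N, so I'll continue.

Emit:
send_rows(
  motion=[
    {"x": -0.1,"y": 0.3,"z": 0,"rx": 0,"ry": 0,"rz": 0,"jaw": 0},
    {"x": -0.1,"y": 0.3,"z": 0,"rx": 0,"ry": 0,"rz": 0,"jaw": 0},
    {"x": -0.2,"y": 0.3,"z": 0,"rx": 0,"ry": 0,"rz": 0,"jaw": 0},
    {"x": -0.2,"y": 0.3,"z": 0,"rx": 0,"ry": 0,"rz": 0,"jaw": 0},
    {"x": -0.2,"y": 0.3,"z": 0,"rx": 0,"ry": 0,"rz": 0,"jaw": 0},
  ],
)

```text
clock: 21.4
tool_pos: [0.4942, 0.1338, 0.0603]
eef_rot: [0.666, 0.746, 0.0, 0.0]
contact_force: [-1.3, 0.4, -0.0]
opening: 0.002
finger_force: 0.2
```

Emit:
send_rows(
  motion=[
    {"x": -0.2,"y": 0.2,"z": 0,"rx": 0,"ry": 0,"rz": 0,"jaw": 0},
    {"x": -0.2,"y": 0.2,"z": 0,"rx": 0,"ry": 0,"rz": 0,"jaw": 0},
    {"x": -0.2,"y": 0.2,"z": 0,"rx": 0,"ry": 0,"rz": 0,"jaw": 0},
    {"x": -0.2,"y": 0.2,"z": 0,"rx": 0,"ry": 0,"rz": 0,"jaw": 0},
    {"x": 0,"y": 0,"z": 0,"rx": 0,"ry": 0,"rz": 0,"jaw": 0},
  ],
)

```text
clock: 21.9
tool_pos: [0.5033, 0.1265, 0.0603]
eef_rot: [0.667, 0.745, 0.0, 0.0]
contact_force: [-0.9, 0.0, 0.2]
opening: 0.005
finger_force: 0.0
```

```bash
python3 -c "
from h import *
rep()"
```

```text
t 21.9 tcp book mm [-73.4 119.9  60.3] F [-0.9  0.   0.2] open 0.0
 tool axes in book [[0.002, 1.0, -0.0], [1.0, -0.002, 0.001], [0.001, -0.0, -1.0]] q [-0.37  0.87  0.05  2.02 -0.17  0.25 -0.06]
```

Emit:
send_rows(
  motion=[
    {"x": 0,"y": -0.8,"z": 0,"rx": 0,"ry": 0,"rz": 0,"jaw": 0},
    {"x": 0,"y": 0,"z": -4,"rx": 0,"ry": 0,"rz": 0,"jaw": 0},
    {"x": 0,"y": 0,"z": -4.5,"rx": 0,"ry": 0,"rz": 0,"jaw": 0},
    {"x": -4.5,"y": 1,"z": -2,"rx": 0,"ry": 0,"rz": 0,"jaw": 0},
    {"x": -4.5,"y": 1,"z": -2,"rx": 0,"ry": 0,"rz": 0,"jaw": 0},
  ],
)

```text
clock: 22.4
tool_pos: [0.5244, 0.0403, 0.1866]
eef_rot: [0.664, 0.747, 0.001, 0.0]
contact_force: [0.9, 0.6, -0.0]
opening: 0.005
finger_force: 0.0
```

Emit:
send_rows(
  motion=[
    {"x": 0,"y": 0,"z": 0,"rx": 0,"ry": 0,"rz": 0,"jaw": 0},
    {"x": 0,"y": 0,"z": 0,"rx": 0,"ry": 0,"rz": 0,"jaw": 0},
    {"x": 0,"y": 0,"z": 0,"rx": 0,"ry": 0,"rz": 0,"jaw": 0},
    {"x": 0,"y": 0,"z": 0,"rx": 0,"ry": 0,"rz": 0,"jaw": 0},
    {"x": 0,"y": 0,"z": 0,"rx": 0,"ry": 0,"rz": 0,"jaw": 0},
  ],
)

```text
clock: 22.9
tool_pos: [0.5239, 0.0407, 0.1845]
eef_rot: [0.666, 0.746, -0.0, -0.001]
contact_force: [0.7, -0.1, 0.3]
opening: 0.007
finger_force: 0.0
```

Run:
```python
from h import *
rep(); s=snap("wrist","w9"); print("exp post 45",proj(s,np.r_[tow([-.049,.121]),.069]),"exp pivot",proj(s,np.r_[tow([-.1,.07]),.04]))
g=s["img"].max(2); m=(g<32).astype(np.uint8); n,l,st,c=cv2.connectedComponentsWithStats(m)
for i in range(1,n):
    if 60<st[i][4]<1500 and c[i][1]<280: print(st[i].tolist(),np.round(c[i],1),"z69",np.round(tob(onz(s,c[i],.069))*1000,1))
```

```text
t 22.9 tcp book mm [-62.6  32.3 184.5] F [ 0.7 -0.1  0.3] open 0.01
 tool axes in book [[-0.001, 1.0, 0.001], [1.0, 0.001, -0.002], [-0.002, 0.001, -1.0]] q [-0.22  0.66  0.09  1.94 -0.11  0.55  0.06]
exp post 45 [[342.37883447  91.03216729]] exp pivot [[263.83516578 171.53998148]]
[325, 71, 20, 22, 329] [334.3  81.5] z69 [-53.8 126.3]
[0, 89, 17, 44, 125] [  6.1 109.5] z69 [-257.5  114.7]
```

The ball is at (-53.8, 126.3), so the left holder is at about 50°. I'll go round to its left side from above and push it inwards.

Emit:
send_rows(
  motion=[
    {"x": 4.2,"y": 0.4,"z": 0,"rx": 0,"ry": 0,"rz": 0,"jaw": 0},
    {"x": 4.2,"y": 0.4,"z": 0,"rx": 0,"ry": 0,"rz": 0,"jaw": 0},
    {"x": 4.2,"y": 0.5,"z": 0,"rx": 0,"ry": 0,"rz": 0,"jaw": 0},
    {"x": 0,"y": 0,"z": 3,"rx": 0,"ry": 0,"rz": 0,"jaw": 0},
    {"x": 0,"y": 0,"z": 3,"rx": 0,"ry": 0,"rz": 0,"jaw": 0},
  ],
)

```text
clock: 23.45
tool_pos: [0.5236, 0.1692, 0.1247]
eef_rot: [0.665, 0.747, 0.001, 0.0]
contact_force: [0.7, -0.5, -0.7]
opening: 0.003
finger_force: 0.0
```

Emit:
send_rows(
  motion=[
    {"x": 0,"y": 0,"z": 3,"rx": 0,"ry": 0,"rz": 0,"jaw": 0},
    {"x": 0,"y": 0,"z": 2,"rx": 0,"ry": 0,"rz": 0,"jaw": 0},
    {"x": 0,"y": 0,"z": 1.4,"rx": 0,"ry": 0,"rz": 0,"jaw": 0},
    {"x": 0,"y": 0,"z": 0,"rx": 0,"ry": 0,"rz": 0,"jaw": 0},
    {"x": 0,"y": 0,"z": 0,"rx": 0,"ry": 0,"rz": 0,"jaw": 0},
  ],
)

```text
clock: 23.95
tool_pos: [0.5237, 0.1662, 0.0614]
eef_rot: [0.666, 0.746, 0.0, 0.0]
contact_force: [0.9, -0.1, -0.9]
opening: 0.007
finger_force: 0.0
```

```bash
python3 -c "
from h import *
rep()"
```

```text
t 23.95 tcp book mm [-48.6 157.1  61.4] F [ 0.9 -0.1 -0.9] open 0.01
 tool axes in book [[0.001, 1.0, 0.0], [1.0, -0.001, 0.0], [0.0, 0.0, -1.0]] q [-0.43  0.89  0.07  1.93 -0.17  0.33 -0.11]
```

Emit:
send_rows(
  motion=[
    {"x": -0.4,"y": 0,"z": 0,"rx": 0,"ry": 0,"rz": 0,"jaw": 0},
    {"x": -0.4,"y": 0,"z": 0,"rx": 0,"ry": 0,"rz": 0,"jaw": 0},
    {"x": -0.4,"y": 0,"z": 0,"rx": 0,"ry": 0,"rz": 0,"jaw": 0},
    {"x": -0.3,"y": 0.2,"z": 0,"rx": 0,"ry": 0,"rz": 0,"jaw": 0},
    {"x": -0.3,"y": 0.2,"z": 0,"rx": 0,"ry": 0,"rz": 0,"jaw": 0},
  ],
)

```text
clock: 24.45
tool_pos: [0.5302, 0.1487, 0.0615]
eef_rot: [0.666, 0.746, 0.001, 0.0]
contact_force: [0.7, 1.5, 0.8]
opening: 0.009
finger_force: 0.9
```

Emit:
send_rows(
  motion=[
    {"x": -0.3,"y": 0.2,"z": 0,"rx": 0,"ry": 0,"rz": 0,"jaw": 0},
    {"x": -0.3,"y": 0.2,"z": 0,"rx": 0,"ry": 0,"rz": 0,"jaw": 0},
    {"x": -0.3,"y": 0.2,"z": 0,"rx": 0,"ry": 0,"rz": 0,"jaw": 0},
    {"x": -0.3,"y": 0.1,"z": 0,"rx": 0,"ry": 0,"rz": 0,"jaw": 0},
    {"x": -0.3,"y": 0.1,"z": 0,"rx": 0,"ry": 0,"rz": 0,"jaw": 0},
  ],
)

```text
clock: 24.95
tool_pos: [0.5389, 0.1339, 0.061]
eef_rot: [0.666, 0.746, -0.0, -0.0]
contact_force: [0.7, 1.8, -0.1]
opening: 0.008
finger_force: 0.7
```

Emit:
send_rows(
  motion=[
    {"x": -0.3,"y": 0.2,"z": 0,"rx": 0,"ry": 0,"rz": 0,"jaw": 0},
    {"x": -0.3,"y": 0.2,"z": 0,"rx": 0,"ry": 0,"rz": 0,"jaw": 0},
    {"x": -0.3,"y": 0.2,"z": 0,"rx": 0,"ry": 0,"rz": 0,"jaw": 0},
    {"x": -0.3,"y": 0.2,"z": 0,"rx": 0,"ry": 0,"rz": 0,"jaw": 0},
    {"x": -0.3,"y": 0.2,"z": 0,"rx": 0,"ry": 0,"rz": 0,"jaw": 0},
  ],
)

```text
clock: 25.45
tool_pos: [0.5504, 0.1202, 0.061]
eef_rot: [0.667, 0.745, -0.0, -0.0]
contact_force: [-0.7, 0.6, 0.0]
opening: 0.003
finger_force: 0.2
```

Emit:
send_rows(
  motion=[
    {"x": -0.3,"y": 0,"z": 0,"rx": 0,"ry": 0,"rz": 0,"jaw": 0},
    {"x": -0.3,"y": 0,"z": 0,"rx": 0,"ry": 0,"rz": 0,"jaw": 0},
    {"x": -0.3,"y": 0,"z": 0,"rx": 0,"ry": 0,"rz": 0,"jaw": 0},
    {"x": -0.3,"y": 0,"z": 0,"rx": 0,"ry": 0,"rz": 0,"jaw": 0},
    {"x": -0.3,"y": 0,"z": 0,"rx": 0,"ry": 0,"rz": 0,"jaw": 0},
  ],
)

```text
clock: 25.95
tool_pos: [0.5524, 0.1056, 0.0611]
eef_rot: [0.666, 0.746, 0.0, 0.0]
contact_force: [1.1, 0.3, -0.5]
opening: 0.003
finger_force: 0.3
```

Emit:
send_rows(
  motion=[
    {"x": -0.3,"y": 0,"z": 0,"rx": 0,"ry": 0,"rz": 0,"jaw": 0},
    {"x": -0.2,"y": 0,"z": 0,"rx": 0,"ry": 0,"rz": 0,"jaw": 0},
    {"x": -0.1,"y": 0,"z": 0,"rx": 0,"ry": 0,"rz": 0,"jaw": 0},
    {"x": 0,"y": 0,"z": 0,"rx": 0,"ry": 0,"rz": 0,"jaw": 0},
    {"x": 0,"y": 0,"z": 0,"rx": 0,"ry": 0,"rz": 0,"jaw": 0},
  ],
)

```text
clock: 26.45
tool_pos: [0.5528, 0.0998, 0.061]
eef_rot: [0.666, 0.746, -0.0, -0.0]
contact_force: [-0.3, 0.3, 0.6]
opening: 0.008
finger_force: 0.0
```

```bash
python3 -c "
from h import *
rep()"
```

```text
t 26.45 tcp book mm [-27.2  87.8  61. ] F [-0.3  0.3  0.6] open 0.01
 tool axes in book [[0.001, 1.0, -0.0], [1.0, -0.001, -0.001], [-0.001, -0.0, -1.0]] q [-0.29  0.9   0.06  1.89 -0.13  0.36 -0.03]
```

Emit:
send_rows(
  motion=[
    {"x": 1.0,"y": 0,"z": 0,"rx": 0,"ry": 0,"rz": 0,"jaw": 0},
    {"x": 0,"y": 0,"z": -4,"rx": 0,"ry": 0,"rz": 0,"jaw": 0},
    {"x": 0,"y": 0,"z": -4.5,"rx": 0,"ry": 0,"rz": 0,"jaw": 0},
    {"x": -4,"y": 0,"z": -2,"rx": 0,"ry": 0,"rz": 0,"jaw": 0},
    {"x": -4,"y": 0,"z": -2,"rx": 0,"ry": 0,"rz": 0,"jaw": 0},
  ],
)

```text
clock: 26.95
tool_pos: [0.5612, 0.0322, 0.1877]
eef_rot: [0.665, 0.747, 0.001, 0.0]
contact_force: [0.0, -1.1, -1.1]
opening: 0.007
finger_force: 0.0
```

Emit:
send_rows(
  motion=[
    {"x": -4,"y": 0,"z": 0,"rx": 0,"ry": 0,"rz": 0,"jaw": 0},
    {"x": 0,"y": 0,"z": 0,"rx": 0,"ry": 0,"rz": 0,"jaw": 0},
    {"x": 0,"y": 0,"z": 0,"rx": 0,"ry": 0,"rz": 0,"jaw": 0},
    {"x": 0,"y": 0,"z": 0,"rx": 0,"ry": 0,"rz": 0,"jaw": 0},
    {"x": 0,"y": 0,"z": 0,"rx": 0,"ry": 0,"rz": 0,"jaw": 0},
  ],
)

```text
clock: 27.45
tool_pos: [0.565, -0.0071, 0.1857]
eef_rot: [0.665, 0.747, 0.0, -0.001]
contact_force: [-0.8, -0.8, -0.3]
opening: 0.007
finger_force: 0.0
```

Run:
```python
from h import *
rep(); s=snap("wrist","w10"); print("exp post 0",proj(s,np.r_[tow([-.028,.07]),.069]),"exp pivot",proj(s,np.r_[tow([-.1,.07]),.04]))
g=s["img"].max(2)
for th in(32,60):
  m=(g<th).astype(np.uint8); n,l,st,c=cv2.connectedComponentsWithStats(m)
  for i in range(1,n):
    if 60<st[i][4]<1800 and c[i][1]<290: print(th,st[i].tolist(),np.round(c[i],1),"z69",np.round(tob(onz(s,c[i],.069))*1000,1),"z32",np.round(tob(onz(s,c[i],.032))*1000,1))
```

```text
t 27.45 tcp book mm [-27.1 -19.8 185.7] F [-0.8 -0.8 -0.3] open 0.01
 tool axes in book [[-0.002, 1.0, 0.001], [1.0, 0.002, -0.001], [-0.001, 0.001, -1.0]] q [-0.11  0.7   0.07  1.82 -0.08  0.63  0.12]
exp post 0 [[317.5088007   89.27677006]] exp pivot [[208.00832708  92.73562176]]
32 [308, 78, 19, 20, 305] [317.1  87.3] z69 [-28.3  71.1] z32 [-28.1  73.5]
60 [266, 32, 11, 12, 101] [270.9  37.1] z69 [-54.7  98.9] z32 [-58.5 105.3]
60 [191, 40, 47, 61, 1721] [213.7  61.9] z69 [-88.4  85.7] z32 [-97.1  90.2]
60 [521, 59, 23, 51, 387] [528.5  86.1] z69 [98.3 74.2] z32 [117.   77.1]
60 [487, 67, 24, 45, 394] [494.6  91.3] z69 [77.6 70.5] z32 [93.3 72.8]
60 [307, 77, 21, 21, 353] [317.   87.2] z69 [-28.3  71.2] z32 [-28.2  73.6]
60 [200, 85, 12, 10, 67] [205.   89.2] z69 [-94.4  70.5] z32 [-103.9   72.7]
60 [375, 91, 21, 22, 338] [384.9 101.5] z69 [11.9 63.3] z32 [17.9 64.6]
60 [448, 121, 29, 129, 711] [465.1 191.6] z69 [65.3  9.7] z32 [79.1  3.1]
60 [269, 143, 11, 11, 94] [273.5 148.1] z69 [-54.6  35.8] z32 [-58.3  33. ]
60 [501, 186, 32, 48, 367] [509.9 206. ] z69 [95.8  0.7] z32 [114.1  -7.3]
60 [286, 188, 39, 11, 397] [305.4 192.7] z69 [-35.4   8.4] z32 [-36.3   1.6]
60 [343, 188, 42, 11, 370] [366.2 192.6] z69 [2.6 8.7] z32 [7.3 1.9]
60 [390, 188, 53, 11, 580] [416.1 193. ] z69 [34.   8.6] z32 [43.3  1.8]
60 [217, 272, 25, 16, 210] [231.1 278.3] z69 [-85.3 -49.3] z32 [-93.5 -64.6]
```

The left holder is in at about 0.02 rad. One last numeric check of the right post, next card and surroundings, then I'll hand in.

Run:
```python
from h import *
for n,bx in(("scene",{"salt":(343,210,363,226),"sugar":(325,200,343,216),"tumbler":(222,212,248,244),"pad":(375,318,440,374),"reader":(165,192,210,222),"tealight":(426,300,444,318)}),("side",{"salt":(370,228,392,244),"sugar":(353,220,371,236),"tumbler":(224,212,258,248),"pad":(348,340,436,396),"tealight":(444,332,466,352)})):
    s=snap(n,n+"9"); a=load(n+"0")["img"]; b=s["img"]
    for k,(x0,y0,x1,y1) in bx.items():
        m=cv2.matchTemplate(b[y0-8:y1+8,x0-8:x1+8],a[y0:y1,x0:x1],cv2.TM_CCOEFF_NORMED); _,v,_,l=cv2.minMaxLoc(m); print(n,k,round(v,3),l[0]-8,l[1]-8)
    u,v=proj(s,np.r_[tow([-.1,-.142]),.069])[0].round().astype(int); print("right ball min",b[v-2:v+3,u-2:u+3].max(2).min())
    for x in(30,50,70): 
        u,v=proj(s,np.r_[tow([x/1000,-.14]),.028])[0].round().astype(int); print("next tab label",x,b[v,u].max(),end=" ")
    print()
rep()
```

```text
scene salt 0.857 0 -1
scene sugar 0.347 0 8
scene tumbler 0.898 0 0
scene pad 0.999 0 0
scene reader 0.255 -3 -2
scene tealight 0.997 0 0
right ball min 29
next tab label 30 191 next tab label 50 92 next tab label 70 154 
side salt 0.882 0 0
side sugar 0.967 -1 0
side tumbler 0.773 1 0
side pad 0.999 0 0
side tealight 0.998 0 0
right ball min 33
next tab label 30 195 next tab label 50 148 next tab label 70 225 
t 27.6 tcp book mm [-27.  -20.8 185.9] F [ 0.2  0.2 -0.2] open 0.01
 tool axes in book [[-0.001, 1.0, 0.001], [1.0, 0.001, -0.0], [-0.0, 0.001, -1.0]] q [-0.11  0.7   0.07  1.82 -0.08  0.63  0.13]
```

```bash
python3 -c "
from plant import *
print(finish_job())"
```

```text
the job is handed in; nothing more can be done
None
```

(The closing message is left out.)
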